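# Candle holders from the keepsake box to the narrow ledge

### The arm

A 6-joint arm with a two-finger parallel gripper is mounted at the origin on the work surface. World frame = base frame: x ahead of the robot, y to its left, z up, the work surface at z = 0. Lengths are in m, angles in degrees, forces in N, time in s.
With the tool pointing down it reaches from about 0.4 to 0.825 m from the base axis. Payload 7 kg.
Tool frame: the origin (TCP) lies on the centre line of the jaws, within the pads' length; the fingertips stand 22 mm ahead of it and the grasp point (between the pads) lies 3 mm ahead of it (ctrl.finger_overhang is the distance from the TCP to the fingertips, in m); z points along the fingers, y is the line along which they close (so a half turn about z gives the same grasp; the last joint's range is limited). The gripper opens to 88 mm and grips with 3 to 60 N. Pads are 19 mm wide; open, the fingers measure 130 mm over their backs; the gripper's body (78 mm by 193 mm) begins 47 mm behind the grasp point.
Start: joints at [89.158, 20.546, 0.682, 0, -70.136, -16.507], TCP at [0.201, 0.644, 0.249] pointing down, gripper open.
Joint ranges: [-176.03, 176.03], [-82.01, 121.73], [-58.28, 71.71], [-173.87, 95.51], [-174.79, -0.11], [-173.66, 173.66]. Speed limits (degrees/s): [136.94, 136.94, 172.46, 180, 180, 180].

### API

Orientations are given as [roll, pitch, yaw] about the fixed x, y, z axes, in that order (R = Rz(yaw) Ry(pitch) Rx(roll)).
In Python, from plant import ctrl gives the robot as it stands. The module is installed in compiled form; this text tells all that it offers.
- The arm moves only by the shell command python3 -m creep 'ROWS'. ROWS is JSON, a list of rows, each an object with "grip": the closure, from 0 (fully open) to 1 (shut); "delta_pos": the shift along the tool's x, y, z scaled (see below), a list of three; "rotation": the turn, a rotation vector about the tool's x, y, z scaled (see below), a list of three. A call has 1 to 5 rows; each row is the pose to reach, as a shift and turn from the pose commanded when the call began, along the tool's axes at that moment; what a row does not reach only later rows make up. The controller multiplies each number of a shift by 10 cm and each number of a turn by pi/2 rad. A row lasts 1/10 s, in which the tool goes at most 50 mm and 8.59 degrees, less where a joint would pass 70% of its speed; a pose out of reach is approached as far as the arm can. A call with a number of a shift or a turn outside -1 to 1 is refused whole. A call with a gripper value outside its range is refused whole. The fingers move at their own pace and stop on an object; the grip force is fixed at half the most. Time passes only in rows, so rows that repeat a pose let the fingers close. It gives the time, the measured TCP pose, the force, the opening and the grip force at its end, in the units of the state.
- ctrl.get_obs(): the state, without advancing time (a new reading comes with each control period).
- ctrl.snapshot(name): name is "scene" or "top" or "wrist"; returns a dict with "color" (384x512x3 uint8, red, green, blue), "intrinsics" (3x3 intrinsics, pixels), "distortion" ([k1, k2, p1, p2, k3] as OpenCV has them; the pictures are not rectified), "R" (3x3) and "t" (3): a world point X has camera coordinates R X + t. Camera axes: x right, y down, z forward; pixel columns grow to the right and rows downward; lengths in m; the calibration is good to about 2 mm. A picture is of the moment at which its call begins. There is no depth.
- ctrl.close_job(): hands the job in; it is judged then, once.
The state is a dict: "clock": time; "joint_pos": joint angles; "qvel": joint speeds; "tau": joint torques, N m; "tool_pos": TCP position; "orientation": TCP orientation; "force": force on the tool from outside, world axes, zero at the start; "moment": the same for the moment, N m; "opening": finger opening in m; "gripper_force": force on a finger pad.
Only numpy, scipy, OpenCV 4.12 (cv2) and the standard library are available. Lean on these libraries where they do the work, as an engineer would, in place of code of your own. Each camera call takes 0.05 s, during which the arm holds its last target. There are 200 camera calls.

### The job

Set out the candles on the hall console: pry up the lid of the keepsake box with the blade of the letter opener in the notch, and stand all the candle holders that are inside upright along the narrow raised ledge, either face up, each well on the strip and with a clear gap between neighbours. When you finish, the box is shut again, the letter opener lies back on its rest across both ridges, blade pointing as before, and the other things on the table have been left where they were.

Things in the scene. Friction and masses are not known exactly. Their poses are not given: they have to be found in the camera images.
- lid (a joint): hinge of the keepsake box's flush wooden lid (120 x 187 x 8 mm, 150 g), rad: 0 shut, 1.57 upright, 2.3 fully back at its stop. A stiff friction hinge: the lid stays at any angle it is left at; about 2 N at its free edge moves it.
- box: dark wooden keepsake box, fixed to the table, 120 (own x) x 187 (own y) x 50 mm high without lid, walls and floor 6 mm thick; origin at the centre of its underside, z up. Its front is the -x wall (turned roughly to the robot's left, world +y); the lid hinges on the +x (back) rim, on top of the walls. Lid and walls are flush all round; the only way in is the notch.
- nests (a point): centre of the box's inner floor, 6 mm above the table, axes of the box. A padded insert with 6 mm high ribs (tops 12 mm above the table) forms four nests, 50 mm (x) x 46 mm (y), centred at x = +-26.5, y = +-37.5 mm, one holder to a nest; the fingers can go down to the rib tops on the +y and -y sides of a holder.
- notch (a point): middle of the pry notch in the box's front wall, on the outer face: an opening 80 mm wide and 10 mm high (45 mm, i.e. from 40 to 50 mm above the table) right under the lid's underside, through the 6 mm wall; same axes as the box (enter along its +x)
- lid_hinge (a point): middle of the lid's hinge line: top of the back wall, 60 mm behind the box's centre, 50 mm up; axes of the box, the hinge line runs along y
- lid_edge (a point): middle of the lid's free front edge, at half its 8 mm thickness, 120 mm from the hinge line (moves with the lid; lid's z axis is normal to the panel, outward, x points to the hinge)
- opener: letter opener: pale wooden handle 90 long x 22 wide x 16 mm thick at own x -90..0, steel blade 2.5 mm thick, 16 mm wide narrowing to 10, at x 0..80, flush with the handle's underside; origin on the underside where blade meets handle, x to the blade's tip, z up. 70 g. It starts lying on its rest; balances about 16 mm behind the origin
- blade_tip (a point): tip of the letter opener's blade, 80 mm along x from the opener's origin
- rest: dark wooden letter-opener rest, fixed: base 150 x 50 x 6 mm with two cross ridges, each 10 mm thick and 44 mm wide, at own x = -60 and +60 mm, tops 26 mm above the table; origin at the centre of the underside. In its place the opener lies along the rest's x over both ridges, blade to +x, its origin 15 mm ahead (+x) of the rest's centre
- rest_top (a point): point above the rest's centre at the height of the ridge tops (26 mm above the table), axes of the rest
- ledge: narrow plank ledge on two end feet, fixed: top strip 24 mm wide (own x) x 320 mm long (own y), top 70 mm above the table; the feet are 16 mm thick at y = +-152 mm; origin at the centre below, on the table
- ledge_top (a point): centre of the ledge's top face, 70 mm above the table, axes of the ledge
- holder1: hexagonal marble candle holder, reversible (tealight in one face, taper socket in the other: either face may be up), 40 mm across flats (flats square to own y, and 60 deg from it), 46 mm across corners, 28 mm high, 110 g; origin at the centre of one hexagonal face (the lower one at the start), own z along its axis. Starts in the box, or is absent
- holder2: hexagonal marble candle holder, reversible (tealight in one face, taper socket in the other: either face may be up), 40 mm across flats (flats square to own y, and 60 deg from it), 46 mm across corners, 28 mm high, 110 g; origin at the centre of one hexagonal face (the lower one at the start), own z along its axis. Starts in the box, or is absent
- holder3: hexagonal marble candle holder, reversible (tealight in one face, taper socket in the other: either face may be up), 40 mm across flats (flats square to own y, and 60 deg from it), 46 mm across corners, 28 mm high, 110 g; origin at the centre of one hexagonal face (the lower one at the start), own z along its axis. Starts in the box, or is absent
- holder4: hexagonal marble candle holder, reversible (tealight in one face, taper socket in the other: either face may be up), 40 mm across flats (flats square to own y, and 60 deg from it), 46 mm across corners, 28 mm high, 110 g; origin at the centre of one hexagonal face (the lower one at the start), own z along its axis. Starts in the box, or is absent
- bird: small white ceramic bird, 66 mm tall, a bystander; origin at the centre of its underside
- dish: shallow blue dish, 90 mm across, 26 mm high, a bystander; origin at the centre of its underside
- diffuser: amber bottle, 56 mm across, 110 mm tall, a bystander; origin at the centre of its underside
- remote: black remote control 150 x 45 x 18 mm, a bystander; origin at the centre of its underside
- matchbox: cardboard matchbox 55 x 36 x 16 mm, a bystander; origin at the centre of its underside
- glasses_case: blue glasses case 155 x 60 x 40 mm, a bystander; origin at the centre of its underside
- jar: green glass jar, 68 mm across, 70 mm tall, a bystander; origin at the centre of its underside
Mind the look-alikes: they are no part of the job. What is meant by the opener is not turquoise, and is the larger of those in its own colour.

How it is judged:
By the outcome, as a careful person would: the job done as asked, in the order asked, and still so for the second after the job is handed in, with the robot touching nothing.
Of holder1, holder2, holder3, holder4 only 3 to 4 are there at a start; the rules pass over those that are not, and their reading is None.
At some moment in a run one of holder1, holder2, holder3, holder4 may be knocked a few centimetres aside while the robot is not near it.
Once in a run the grip may slacken for a moment while it holds something.
It also fails if it takes over 210 s, if anything falls off the work surface, if the arm or the gripper's body presses on something with over 40 N, if the wrist force passes 120 N, or if a joint passes its speed limit or range.

## Working session

There is one attempt and no reset: what is moved stays moved. The work goes in short steps, Python scripts to look and compute and a shell command to move; the robot and the scene stay as the last step left them, time stands still between calls to the robot, and variables do not carry over. Pictures are saved under pics/ and viewed, at most 14 in all, crops included, and the job is handed in when it is done.

```bash
mkdir -p pics; cat > h.py <<'E'
import numpy as np, cv2
from plant import ctrl
def snap(n,save=None):
    s=ctrl.snapshot(n)
    if save: cv2.imwrite('pics/'+save,cv2.cvtColor(s['color'],cv2.COLOR_RGB2BGR))
    return s
def ray(s,px):
    u=cv2.undistortPoints(np.array(px,float).reshape(-1,1,2),np.array(s['intrinsics']),np.array(s['distortion'])).reshape(-1,2)
    R=np.array(s['R']);d=np.c_[u,np.ones(len(u))]@R
    return -R.T@np.array(s['t']),d
def onz(s,px,z):
    c,d=ray(s,px); return c+d*((z-c[2])/d[:,2])[:,None]
def proj(s,P):
    return cv2.projectPoints(np.array(P,float).reshape(-1,3),cv2.Rodrigues(np.array(s['R']))[0],np.array(s['t'],float),np.array(s['intrinsics']),np.array(s['distortion']))[0].reshape(-1,2)
E
python3 - <<'E'
from h import *
for n in('scene','top','wrist'):
    s=snap(n,n+'0.png'); print(n,-np.array(s['R']).T@s['t'],np.array(s['R'])[2])
print(ctrl.get_obs())
a=[cv2.imread(f'pics/{n}0.png') for n in('scene','top')]
E
```

```text
scene [ 1.19326517 -0.72126397  1.25081916] [-0.43418451  0.4401107  -0.78599388]
top [ 0.3026574  -0.04599633  1.13075245] [ 0.21855443 -0.00152334 -0.97582357]
wrist [0.27381205 0.6215513  0.38362517] [-0.27083195  0.08246476 -0.95908791]
{'clock': 0.15, 'joint_pos': array([ 8.91590701e+01,  2.05815118e+01,  6.46016443e-01, -1.34547386e-02,
       -7.01371286e+01, -1.65062567e+01]), 'qvel': array([ 0.06173076, -0.14162161,  0.18704547,  0.13864967,  0.0191499 ,
       -0.10064691]), 'tau': array([-1.55417620e-03, -5.83274388e+01,  2.93291706e+01,  7.00135097e+00,
        8.82778462e-03, -1.01339774e-04]), 'tool_pos': array([0.20119403, 0.64395584, 0.24784866]), 'orientation': array([ 1.79926775e+02, -8.50682894e-03, -1.73517606e+01]), 'force': array([-0.54832415, -0.02950578, -0.21866657]), 'moment': array([-0.00856587,  0.03253791, -0.04212404]), 'gripper_force': 0.0, 'opening': 0.08764644207606058}
```

View pics/top0.png

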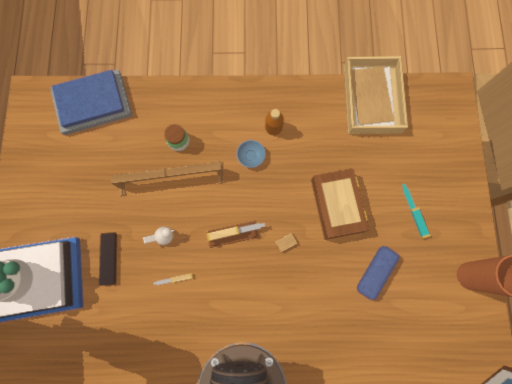

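View pics/scene0.png

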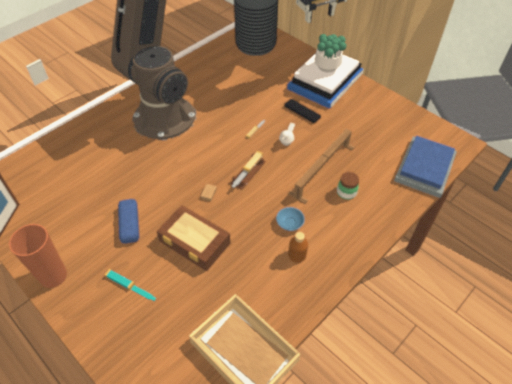

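Candidates for the opener, in the top view: (236,231) pale handle on the rest, (174,280) a smaller pale one, (416,211) turquoise. I choose (236,231); next is a close crop to check it.

```bash
python3 - <<'E'
from h import *
s=snap('top'); im=cv2.imread('pics/top0.png')
cv2.imwrite('pics/c1.png',cv2.resize(im[160:260,195:375],None,fx=4.4,fy=4.4,interpolation=cv2.INTER_CUBIC))
print(np.array(s['intrinsics']).round(1), np.array(s['distortion']).round(3))
for n,p,z in [('opener',(236,231),.03),('small',(174,280),.01),('box',(341,204),.058),('ledgeL',(113,183),.07),('ledgeR',(222,170),.07),('diff',(274,122),.05),('dish',(251,154),.02),('match',(287,243),.016),('bird',(163,236),.03),('jar',(177,137),.05),('glasses',(379,273),.04),('remote',(108,259),.018)]:
    print(n,onz(s,[p],z)[0].round(3))
E
```

```text
[[376.2   0.  257.1]
 [  0.  376.2 191.4]
 [  0.    0.    1. ]] [0.038 0.    0.    0.    0.   ]
opener [0.431 0.015 0.03 ]
small [0.294 0.195 0.01 ]
box [ 0.504 -0.29   0.058]
ledgeL [0.569 0.368 0.07 ]
ledgeR [0.605 0.054 0.07 ]
diff [ 0.762 -0.101  0.05 ]
dish [ 0.67 -0.03  0.02]
match [ 0.396 -0.134  0.016]
bird [0.419 0.227 0.03 ]
jar [0.716 0.194 0.05 ]
glasses [ 0.308 -0.389  0.04 ]
remote [0.355 0.386 0.018]
```

View pics/c1.png

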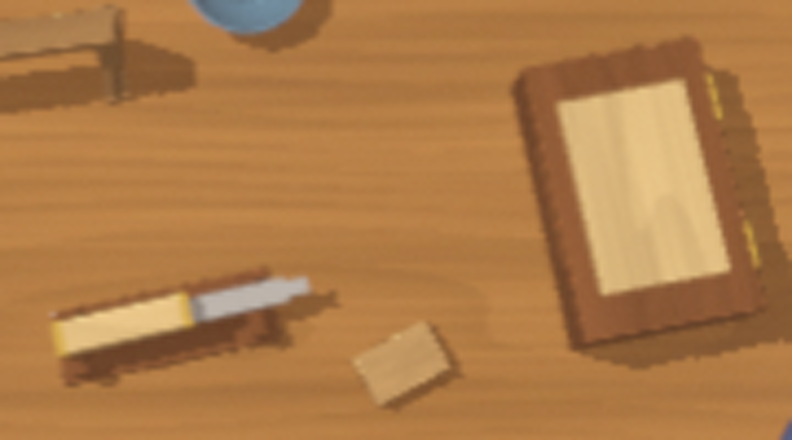

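The crop confirms it: pale handle (crop 55–190, 325) and steel blade pointing right (310,285), lying on the rest. Box hinges show on its right side (715,95)/(752,245). I'll move the wrist camera over for a closer measurement.

```bash
python3 -m creep '[{"grip":0,"delta_pos":[0.5,0.5,0],"rotation":[0,0,0]},{"grip":0,"delta_pos":[1,1,0],"rotation":[0,0,0]},{"grip":0,"delta_pos":[1,1,0],"rotation":[0,0,0]}]'
python3 -m creep '[{"grip":0,"delta_pos":[1,1,0],"rotation":[0,0,0]},{"grip":0,"delta_pos":[1,1,0],"rotation":[0,0,0]},{"grip":0,"delta_pos":[1,1,0],"rotation":[0,0,0]}]'
python3 -m creep '[{"grip":0,"delta_pos":[1,1,0],"rotation":[0,0,0]},{"grip":0,"delta_pos":[1,1,0],"rotation":[0,0,0]},{"grip":0,"delta_pos":[1,1,0],"rotation":[0,0,0]}]'
python3 -m creep '[{"grip":0,"delta_pos":[1,1,0],"rotation":[0,0,0]},{"grip":0,"delta_pos":[1,1,0],"rotation":[0,0,0]},{"grip":0,"delta_pos":[1,1,0],"rotation":[0,0,0]},{"grip":0,"delta_pos":[1,1,0],"rotation":[0,0,0]}]'
python3 - <<'E'
from h import *
o=ctrl.get_obs();print(o['tool_pos'],o['orientation'],o['joint_pos'].round(1),ctrl.finger_overhang)
s=snap('wrist','w1.png');print(s['intrinsics'])
E
```

```text
clock: 0.5
tool_pos: [0.2674, 0.5169, 0.2482]
orientation: [179.9, -0.0, -17.3]
force: [0.9, -0.1, 0.3]
opening: 0.0876
gripper_force: 0.0
clock: 0.8
tool_pos: [0.3331, 0.3913, 0.2487]
orientation: [-180.0, 0.0, -17.4]
force: [-0.0, -0.0, -0.2]
opening: 0.0879
gripper_force: 0.0
clock: 1.1
tool_pos: [0.3986, 0.2662, 0.2488]
orientation: [-180.0, -0.0, -17.4]
force: [1.4, 0.3, -0.6]
opening: 0.0874
gripper_force: 0.0
clock: 1.5
tool_pos: [0.4649, 0.1394, 0.2484]
orientation: [180.0, 0.0, -17.6]
force: [-0.5, -0.4, -0.2]
opening: 0.0878
gripper_force: 0.0
[0.4649167  0.13942853 0.24844207] [ 1.79957170e+02  4.14042656e-03 -1.76146577e+01] [ 40.    2.4 -22.5   0.  -65.1  32.4] 0.022
[[293.42938019   0.         259.09529831]
 [  0.         293.42938019 193.56435889]
 [  0.           0.           1.        ]]
```

View pics/w1.png

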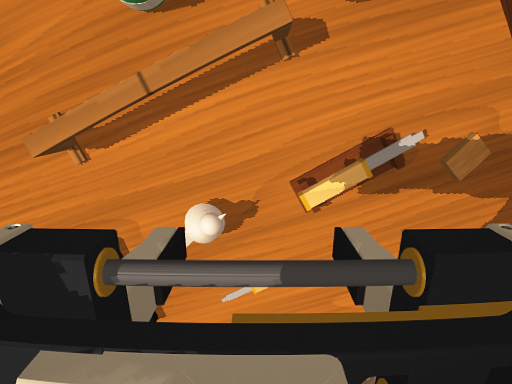

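Wrist view: handle (335,187), blade tip (425,133), ledge strip (25,140)–(293,10) and bird (205,222), clear of the rest.

```bash
cat >> h.py <<'E'
def blob(im,lo,hi,roi,k=3):
    x0,y0,x1,y1=roi; m=np.zeros(im.shape[:2],np.uint8)
    m[y0:y1,x0:x1]=cv2.inRange(cv2.cvtColor(im,cv2.COLOR_RGB2HSV),np.array(lo),np.array(hi))[y0:y1,x0:x1]
    c=max(cv2.findContours(m,cv2.RETR_EXTERNAL,cv2.CHAIN_APPROX_NONE)[0],key=cv2.contourArea)
    return c.reshape(-1,2)
def rect(s,c,z):
    P=onz(s,c,z)[:,:2].astype(np.float32)*1000
    return cv2.minAreaRect(P)
E
python3 - <<'E'
from h import *
s=snap('wrist');t=snap('top');im=s['color'];h=cv2.cvtColor(im,cv2.COLOR_RGB2HSV)
for p in [(335,183),(350,175),(338,194),(400,145),(415,138),(120,110),(300,100),(310,215),(200,60)]: print('w',p,h[p[1],p[0]])
ht=cv2.cvtColor(t['color'],cv2.COLOR_RGB2HSV)
for p in [(222,234),(250,229),(341,204),(320,204),(330,230),(355,210),(165,174),(300,200),(363,188)]: print('t',p,ht[p[1],p[0]])
E
```

```text
w (335, 183) [ 23 143 253]
w (350, 175) [ 17 166 193]
w (338, 194) [ 10 201 117]
w (400, 145) [ 14  42 127]
w (415, 138) [ 15  42 201]
w (120, 110) [ 15 167  64]
w (300, 100) [ 14 209 207]
w (310, 215) [ 14 208 183]
w (200, 60) [ 14 187 181]
t (222, 234) [ 19 102 241]
t (250, 229) [ 13  30 152]
t (341, 204) [ 19 101 243]
t (320, 204) [ 12 157 148]
t (330, 230) [ 12 157 161]
t (355, 210) [ 19 102 240]
t (165, 174) [14 98 81]
t (300, 200) [ 15 152 195]
t (363, 188) [ 15 159 156]
```

```bash
python3 - <<'E'
from h import *
s=snap('wrist');t=snap('top');w=s['color'];t0=cv2.cvtColor(cv2.imread('pics/top0.png'),cv2.COLOR_BGR2RGB)
print('handle top',rect(t,blob(t0,(14,60,200),(30,125,255),(195,205,265,250)),.042))
print('handle wrist',rect(s,blob(w,(19,80,200),(30,200,255),(290,145,380,215)),.042))
b=blob(t0,(0,0,90),(40,60,255),(240,210,275,245));print('blade top',rect(t,b,.0285),onz(t,[b[b[:,0].argmax()]],.0285))
b=blob(w,(0,0,60),(40,75,255),(360,120,440,175));print('blade wrist',rect(s,b,.0285),onz(s,[b[b[:,0].argmax()]],.0285))
print('panel top',rect(t,blob(t0,(14,60,200),(30,125,255),(310,160,380,245)),.058))
b=blob(t0,(0,150,60),(13,255,175),(305,160,380,250));print('lid top',rect(t,b,.058))
print('strip wrist',onz(s,[(25,140),(37,157),(282,2),(293,18),(143,84)],.07))
print('strip top',onz(t,[(112,180),(113,185),(221,163),(223,169)],.07))
E
```

```text
handle top ((424.2314758300781, 53.52272033691406), (20.492456436157227, 77.99789428710938), 12.282872200012207)
handle wrist ((419.5377502441406, 71.57438659667969), (20.72789192199707, 46.36952209472656), 12.724937438964844)
blade top ((442.3366394042969, -31.314250946044922), (16.123205184936523, 73.9137954711914), 12.546419143676758) [[ 0.44813969 -0.06718784  0.0285    ]]
blade wrist ((441.1555480957031, -29.494529724121094), (16.374813079833984, 76.09687805175781), 12.339736938476562) [[ 0.44463168 -0.06746839  0.0285    ]]
panel top ((510.1244201660156, -289.44757080078125), (128.47752380371094, 84.17134094238281), 10.0640287399292)
lid top ((505.57818603515625, -285.13427734375), (193.64413452148438, 131.83982849121094), 10.033084869384766)
strip wrist [[0.58579399 0.3795482  0.07      ]
 [0.5639179  0.37479197 0.07      ]
 [0.62499133 0.0692971  0.07      ]
 [0.60795345 0.06318667 0.07      ]
 [0.59538499 0.22676612 0.07      ]]
strip top [[0.5778433  0.37176629 0.07      ]
 [0.5629291  0.3678056  0.07      ]
 [0.62675689 0.05757707 0.07      ]
 [0.60840561 0.05151244 0.07      ]]
```

```bash
cat >> h.py <<'E'
from scipy.spatial.transform import Rotation as Ro
def need(p,rpy):
    o=ctrl.get_obs();R=Ro.from_euler('xyz',o['orientation'],degrees=True)
    G=Ro.from_euler('xyz',rpy,degrees=True)
    print('at',o['tool_pos'].round(4),o['orientation'].round(2),'t',round(o['clock'],1),'F',o['force'].round(1),'open',round(o['opening'],4))
    print('dp',(R.inv().apply(np.array(p)-o['tool_pos'])/.1).round(3),'rot',((R.inv()*G).as_rotvec()/(np.pi/2)).round(3))
E
python3 -m creep '[{"grip":0,"delta_pos":[0,0,0],"rotation":[0,0,0.09]},{"grip":0,"delta_pos":[0,0,0],"rotation":[0,0,0.18]},{"grip":0,"delta_pos":[0,0,0],"rotation":[0,0,0.27]},{"grip":0,"delta_pos":[0,0,0],"rotation":[0,0,0.36]},{"grip":0,"delta_pos":[0,0,0],"rotation":[0,0,0.45]}]' >/dev/null
python3 -m creep '[{"grip":0,"delta_pos":[0.3,0.2,0],"rotation":[0,0,0.09]},{"grip":0,"delta_pos":[0.3,0.3,0],"rotation":[0,0,0.18]},{"grip":0,"delta_pos":[0.3,0.3,0],"rotation":[0,0,0.219]},{"grip":0,"delta_pos":[0.3,0.3,0],"rotation":[0,0,0.219]},{"grip":0,"delta_pos":[0.3,0.3,0],"rotation":[0,0,0.219]}]' >/dev/null
python3 - <<'E'
from h import *
need((.429,.0247,.12),(180,0,-77.6))
s=snap('wrist','w2.png');t=snap('top')
E
```

```text
at [0.4543 0.1028 0.2487] [-1.7998e+02  1.0000e-02 -7.7340e+01] t 2.8 F [-0.6  0.6  0.1] open 0.0878
dp [0.707 0.418 1.287] rot [-0.     0.     0.003]
```

View pics/w2.png

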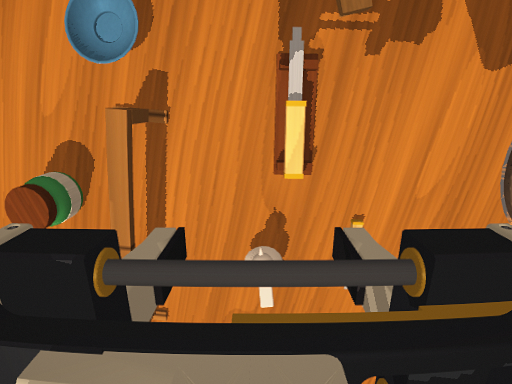

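The whole opener is in view: handle (295,140), blade tip (297,30). Re-measuring.

```bash
python3 - <<'E'
from h import *
s=snap('wrist');w=s['color']
h=rect(s,blob(w,(15,80,200),(30,200,255),(270,90,320,175)),.042);print(h)
b=blob(w,(0,0,60),(40,75,255),(270,15,320,105));print(rect(s,b,.0285))
print('ends', onz(s,[(297,27)],.0285), onz(s,[(285,174),(303,174),(286,101),(306,101)],.042))
need((.429,.0247,.12),(180,0,-77.6))
E
```

```text
((422.8277587890625, 55.00366973876953), (21.488990783691406, 77.35649108886719), 12.55439281463623)
((440.4189453125, -28.032485961914062), (16.18463897705078, 78.92686462402344), 12.37037467956543)
ends [[ 0.44855125 -0.06672072  0.0285    ]] [[0.42349026 0.0960275  0.042     ]
 [0.40245806 0.09129281 0.042     ]
 [0.44256819 0.01433295 0.042     ]
 [0.42063709 0.00928115 0.042     ]]
at [0.4544 0.1024 0.2485] [180.    -0.   -77.43] t 2.9 F [0.3 1.  0.3] open 0.0876
dp [0.703 0.417 1.285] rot [ 0.    -0.     0.002]
```

```bash
python3 -m creep '[{"grip":0,"delta_pos":[0.3,0.2,0.2],"rotation":[0,0,0]},{"grip":0,"delta_pos":[0.69,0.42,0.6],"rotation":[0,0,0.002]},{"grip":0,"delta_pos":[0.69,0.42,1],"rotation":[0,0,0.002]},{"grip":0,"delta_pos":[0.69,0.42,1],"rotation":[0,0,0.002]},{"grip":0,"delta_pos":[0.69,0.42,1],"rotation":[0,0,0.002]}]'>/dev/null
python3 -m creep '[{"grip":0,"delta_pos":[0,0,0.4],"rotation":[0,0,0]},{"grip":0,"delta_pos":[0,0,0.7],"rotation":[0,0,0]},{"grip":0,"delta_pos":[0,0,0.7],"rotation":[0,0,0]}]'>/dev/null
python3 - <<'E'
from h import *
need((.4283,.0259,.037),(180,0,-77.6))
E
```

```text
at [0.4282 0.026  0.0778] [ 1.7983e+02 -5.0000e-02 -7.7670e+01] t 3.7 F [-0.4 -0.6  0.3] open 0.0876
dp [ 0.001 -0.002  0.408] rot [ 0.002 -0.001 -0.001]
```

```bash
python3 -m creep '[{"grip":0,"delta_pos":[0,0,0.2],"rotation":[0,0,0]},{"grip":0,"delta_pos":[0,0,0.41],"rotation":[0,0,0]},{"grip":0,"delta_pos":[0,0,0.41],"rotation":[0,0,0]},{"grip":1,"delta_pos":[0,0,0.41],"rotation":[0,0,0]},{"grip":1,"delta_pos":[0,0,0.41],"rotation":[0,0,0]}]'
python3 -m creep '[{"grip":1,"delta_pos":[0,0,0],"rotation":[0,0,0]},{"grip":1,"delta_pos":[0,0,0],"rotation":[0,0,0]},{"grip":1,"delta_pos":[0,0,0],"rotation":[0,0,0]},{"grip":1,"delta_pos":[0,0,0],"rotation":[0,0,0]},{"grip":1,"delta_pos":[0,0,0],"rotation":[0,0,0]}]'
python3 -m creep '[{"grip":1,"delta_pos":[0,0,-0.2],"rotation":[0,0,0]},{"grip":1,"delta_pos":[0,0,-0.5],"rotation":[0,0,0]},{"grip":1,"delta_pos":[0,0,-0.9],"rotation":[0,0,0]},{"grip":1,"delta_pos":[0,0,-0.9],"rotation":[0,0,0]}]'
python3 - <<'E'
from h import *
s=snap('wrist','w3.png')
need((.4283,.0259,.037),(180,0,-77.6))
E
```

```text
clock: 4.2
tool_pos: [0.4297, 0.0263, 0.0394]
orientation: [-179.8, 0.0, -77.7]
force: [-0.2, 0.5, 0.3]
opening: 0.0768
gripper_force: 0.0
clock: 4.7
tool_pos: [0.4282, 0.0253, 0.0376]
orientation: [180.0, -0.0, -77.7]
force: [0.2, -0.4, 0.7]
opening: 0.0373
gripper_force: 0.0
clock: 5.1
tool_pos: [0.431, 0.0265, 0.132]
orientation: [-179.6, 0.1, -77.7]
force: [0.5, -0.4, -0.8]
opening: 0.0051
gripper_force: 0.0
at [0.4297 0.0261 0.1299] [-1.797e+02  8.000e-02 -7.772e+01] t 5.2 F [-0.2  0.8 -0.8] open 0.0024
dp [0.    0.019 0.929] rot [-0.003  0.001 -0.001]
```

View pics/w3.png

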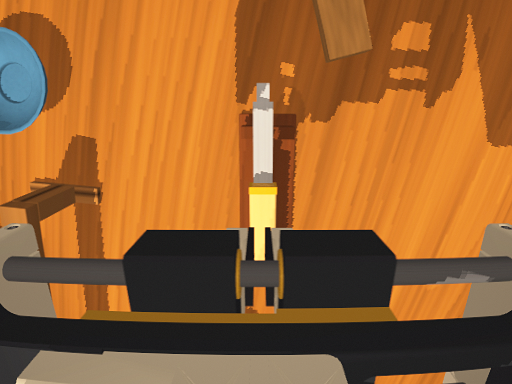

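The fingers had not closed yet when I lifted; the opener still lies on the rest (handle front edge (263,187), tip (264,84)). Re-checking its pose while opening to about 44 mm.

```bash
python3 -m creep '[{"grip":0.5,"delta_pos":[0,0,0],"rotation":[0,0,0]},{"grip":0.5,"delta_pos":[0,0,0],"rotation":[0,0,0]},{"grip":0.5,"delta_pos":[0,0,0],"rotation":[0,0,0]},{"grip":0.5,"delta_pos":[0,0,0],"rotation":[0,0,0]},{"grip":0.5,"delta_pos":[0,0,0],"rotation":[0,0,0]}]'
python3 - <<'E'
from h import *
s=snap('wrist')
print(onz(s,[(264,84)],.0285),onz(s,[(250,187),(277,187)],.042))
need((.4283,.0259,.037),(180,0,-77.6))
E
```

```text
clock: 5.65
tool_pos: [0.428, 0.0253, 0.1271]
orientation: [179.9, -0.0, -77.7]
force: [-0.1, 0.0, -0.2]
opening: 0.0374
gripper_force: 0.0
[[ 0.44371773 -0.06715191  0.0285    ]] [[0.43787209 0.01064021 0.042     ]
 [0.41728773 0.00616877 0.042     ]]
at [0.4281 0.0253 0.1272] [ 1.7995e+02 -2.0000e-02 -7.7740e+01] t 5.7 F [-0.8  0.7 -0.1] open 0.0402
dp [-0.005 -0.004  0.902] rot [ 0.001 -0.    -0.002]
```

```bash
python3 -m creep '[{"grip":0.5,"delta_pos":[0,0,0.4],"rotation":[0,0,0]},{"grip":0.5,"delta_pos":[0,0,0.7],"rotation":[0,0,0]},{"grip":0.5,"delta_pos":[0,0,0.9],"rotation":[0,0,0]},{"grip":0.5,"delta_pos":[0,0,0.9],"rotation":[0,0,0]},{"grip":0.5,"delta_pos":[0,0,0.9],"rotation":[0,0,0]}]'
python3 -m creep '[{"grip":1,"delta_pos":[0,0,0],"rotation":[0,0,0]},{"grip":1,"delta_pos":[0,0,0],"rotation":[0,0,0]},{"grip":1,"delta_pos":[0,0,0],"rotation":[0,0,0]},{"grip":1,"delta_pos":[0,0,0],"rotation":[0,0,0]},{"grip":1,"delta_pos":[0,0,0],"rotation":[0,0,0]}]'
python3 -m creep '[{"grip":1,"delta_pos":[0,0,0],"rotation":[0,0,0]},{"grip":1,"delta_pos":[0,0,0],"rotation":[0,0,0]},{"grip":1,"delta_pos":[0,0,0],"rotation":[0,0,0]}]'
```

```text
clock: 6.2
tool_pos: [0.4283, 0.0253, 0.0377]
orientation: [179.9, -0.0, -77.7]
force: [1.1, -1.6, 0.8]
opening: 0.0437
gripper_force: 0.0
clock: 6.7
tool_pos: [0.4287, 0.0256, 0.0383]
orientation: [-179.9, 0.0, -77.7]
force: [-2.7, 0.2, 7.1]
opening: 0.0217
gripper_force: 30.0
clock: 7.0
tool_pos: [0.4287, 0.0257, 0.0383]
orientation: [-179.9, 0.0, -77.7]
force: [-2.1, 0.4, 7.2]
opening: 0.0221
gripper_force: 30.0
```

```bash
python3 -m creep '[{"grip":1,"delta_pos":[0,0,-0.2],"rotation":[0,0,0]},{"grip":1,"delta_pos":[0,0,-0.5],"rotation":[0,0,0]},{"grip":1,"delta_pos":[0,0,-0.8],"rotation":[0,0,0]},{"grip":1,"delta_pos":[0,0,-0.8],"rotation":[0,0,0]}]'
python3 -m creep '[{"grip":1,"delta_pos":[0.2,0,0],"rotation":[0,0,0]},{"grip":1,"delta_pos":[0.5,-0.1,0],"rotation":[0,0,0.015]},{"grip":1,"delta_pos":[0.8,-0.2,0],"rotation":[0,0,0.027]},{"grip":1,"delta_pos":[1,-0.2,0],"rotation":[0,0,0.027]},{"grip":1,"delta_pos":[1,-0.2,0],"rotation":[0,0,0.027]}]'>/dev/null
python3 -m creep '[{"grip":1,"delta_pos":[0.2,0,0],"rotation":[0,0,0]},{"grip":1,"delta_pos":[0.4,0,0],"rotation":[0,0,0]},{"grip":1,"delta_pos":[0.4,0,0],"rotation":[0,0,0]}]'
python3 - <<'E'
from h import *
s=snap('wrist','w4.png')
need((.4788,-.1127,.0561),(180,0,-80))
E
```

```text
clock: 7.4
tool_pos: [0.4304, 0.0263, 0.1212]
orientation: [-179.6, 0.1, -77.7]
force: [0.2, 0.3, -0.5]
opening: 0.0218
gripper_force: 30.0
clock: 8.2
tool_pos: [0.4756, -0.1085, 0.117]
orientation: [180.0, 0.0, -80.3]
force: [-0.6, 0.8, -1.2]
opening: 0.0218
gripper_force: 30.0
at [ 0.4754 -0.1079  0.117 ] [ 1.7995e+02  1.0000e-02 -8.0260e+01] t 8.2 F [ 0.2  0.6 -1.4] open 0.0218
dp [ 0.053 -0.026  0.609] rot [ 0.001  0.    -0.003]
```

View pics/w4.png

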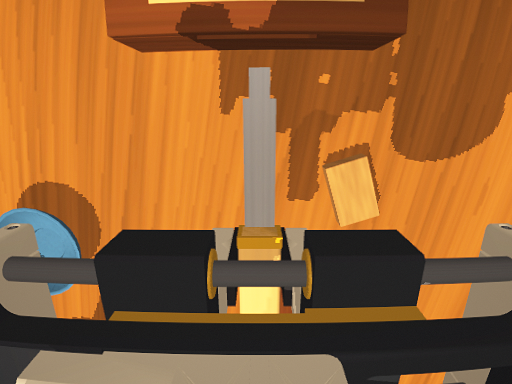

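Opener held level and straight; tip at (259,68), box front bottom corners ≈(142,51) and (376,48), notch slit (225–315,37).

```bash
python3 - <<'E'
from h import *
s=snap('wrist')
P=onz(s,[(142,51),(376,48)],0);print('base corners',P,np.linalg.norm(P[0]-P[1]),'mid',P.mean(0), 'yaw',np.degrees(np.arctan2(*(P[1]-P[0])[[0,1]])))
P=onz(s,[(225,37),(316,37)],.045);print('slit',P,np.linalg.norm(P[0]-P[1]))
o=ctrl.get_obs();x=Ro.from_euler('xyz',o['orientation'],degrees=True).apply([1,0,0]);c,d=ray(s,[(259,68),(260,226)])
for L,di in zip((.095,.015),d):
    k=((o['tool_pos']-c)@x+L)/(di@x);print('pt',c+k*di)
a=cv2.imread('pics/w4.png')
E
```

```text
base corners [[ 0.5886696  -0.21196974  0.        ]
 [ 0.40275668 -0.24632592  0.        ]] 0.18906073348891544 mid [ 0.49571314 -0.22914783  0.        ] yaw -100.46997997043226
slit [[ 0.51728548 -0.22369721  0.045     ]
 [ 0.45880126 -0.23397093  0.045     ]] 0.05937974132467136
pt [ 0.4910122  -0.20113943  0.10396433]
pt [ 0.47692975 -0.12238744  0.10592796]
```

```bash
python3 -m creep '[{"grip":1,"delta_pos":[0,0,0.3],"rotation":[0,0,0]},{"grip":1,"delta_pos":[0,0,0.61],"rotation":[0,0,0]},{"grip":1,"delta_pos":[0,0,0.61],"rotation":[0,0,0]},{"grip":1,"delta_pos":[0,0,0.61],"rotation":[0,0,0]}]'
python3 -m creep '[{"grip":1,"delta_pos":[0.1,0,0],"rotation":[0,0,0]},{"grip":1,"delta_pos":[0.2,0,0],"rotation":[0,0,0]},{"grip":1,"delta_pos":[0.3,0,0],"rotation":[0,0,0]},{"grip":1,"delta_pos":[0.38,0,0],"rotation":[0,0,0]},{"grip":1,"delta_pos":[0.38,0,0],"rotation":[0,0,0]}]'
python3 - <<'E'
from h import *
s=snap('scene','s5.png');im=cv2.imread('pics/s5.png')[180:290,140:270];cv2.imwrite('pics/s5.png',cv2.resize(im,None,fx=5,fy=5,interpolation=cv2.INTER_CUBIC))
need((.4788,-.1127,.0561),(180,0,-80))
E
```

```text
clock: 8.7
tool_pos: [0.4756, -0.107, 0.0567]
orientation: [179.9, -0.0, -80.1]
force: [1.2, -0.7, 0.4]
opening: 0.0219
gripper_force: 30.0
clock: 9.2
tool_pos: [0.4826, -0.1462, 0.0568]
orientation: [-180.0, -0.0, -80.3]
force: [-0.2, 0.1, -0.1]
opening: 0.0218
gripper_force: 30.0
at [ 0.4823 -0.1457  0.0567] [-179.99   -0.    -80.26] t 9.2 F [-0.4 -0.2 -0.6] open 0.0217
dp [-0.331 -0.021  0.006] rot [-0.    -0.    -0.003]
```

View pics/s5.png

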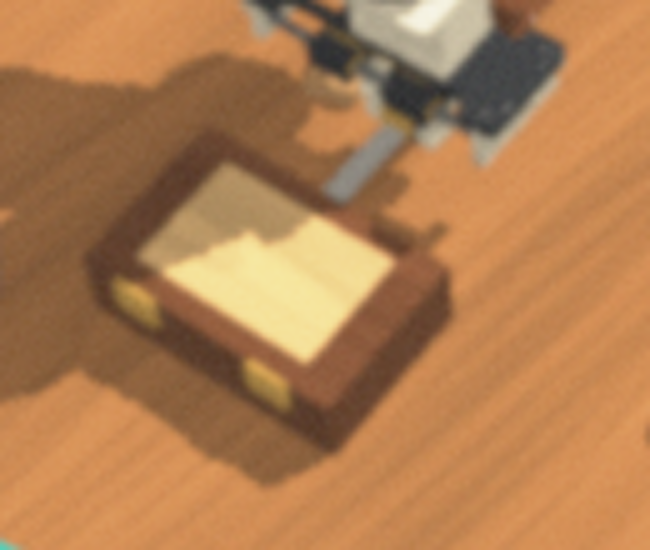

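Tip sits in the slit with no contact force. Insert to 40 mm, then lift while pitching the tip down so the blade stays under the lid's front edge.

```bash
python3 -m creep '[{"grip":1,"delta_pos":[0.1,0,0],"rotation":[0,0,0]},{"grip":1,"delta_pos":[0.2,0,0],"rotation":[0,0,0]},{"grip":1,"delta_pos":[0.3,0,0],"rotation":[0,0,0]},{"grip":1,"delta_pos":[0.31,0,0],"rotation":[0,0,0]},{"grip":1,"delta_pos":[0.31,0,0],"rotation":[0,0,0]}]'
python3 -m creep '[{"grip":1,"delta_pos":[0.01,0,-0.06],"rotation":[0,-0.04,0]},{"grip":1,"delta_pos":[0.02,0,-0.11],"rotation":[0,-0.09,0]},{"grip":1,"delta_pos":[0.04,0,-0.26],"rotation":[0,-0.14,0]},{"grip":1,"delta_pos":[0.075,0,-0.41],"rotation":[0,-0.2,0]},{"grip":1,"delta_pos":[0.075,0,-0.41],"rotation":[0,-0.2,0]}]'
python3 - <<'E'
from h import *
s=snap('scene','s6.png');im=cv2.imread('pics/s6.png')[160:290,140:280];cv2.imwrite('pics/s6.png',cv2.resize(im,None,fx=4,fy=4,interpolation=cv2.INTER_CUBIC))
need((.4788,-.1127,.0561),(180,0,-80))
E
```

```text
clock: 9.75
tool_pos: [0.4875, -0.1759, 0.0564]
orientation: [180.0, 0.0, -80.2]
force: [0.7, 0.6, -1.1]
opening: 0.0214
gripper_force: 30.0
clock: 10.25
tool_pos: [0.4904, -0.1848, 0.0986]
orientation: [-179.9, 18.1, -80.3]
force: [0.2, -0.1, -0.8]
opening: 0.0217
gripper_force: 30.0
at [ 0.4896 -0.1843  0.0975] [-179.94   17.94  -80.33] t 10.3 F [ 0.  -0.4 -1.3] open 0.0218
dp [-0.561 -0.013  0.617] rot [-0.001  0.199 -0.004]
```

View pics/s6.png

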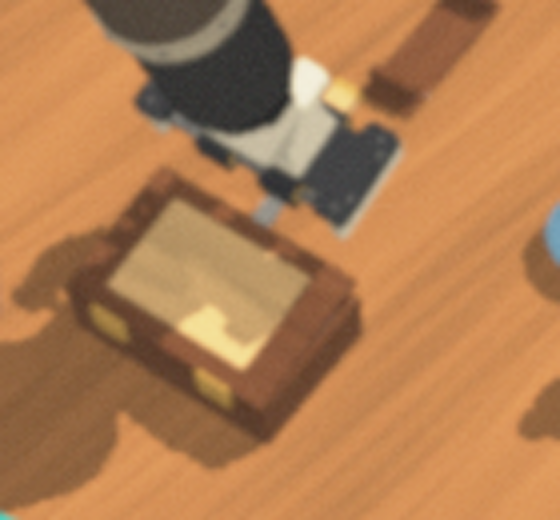

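```bash
python3 -m creep '[{"grip":1,"delta_pos":[0.01,0,-0.15],"rotation":[0,-0.055,0]},{"grip":1,"delta_pos":[0.015,0,-0.3],"rotation":[0,-0.11,0]},{"grip":1,"delta_pos":[0.05,0,-0.45],"rotation":[0,-0.165,0]},{"grip":1,"delta_pos":[0.08,0,-0.6],"rotation":[0,-0.22,0]},{"grip":1,"delta_pos":[0.08,0,-0.6],"rotation":[0,-0.22,0]}]'
python3 - <<'E'
from h import *
s=snap('scene','s7.png');im=cv2.imread('pics/s7.png')[130:280,120:300];cv2.imwrite('pics/s7.png',cv2.resize(im,None,fx=4,fy=4,interpolation=cv2.INTER_CUBIC))
need((.4788,-.1127,.0561),(180,0,-80))
E
```

```text
clock: 10.8
tool_pos: [0.4931, -0.2099, 0.1508]
orientation: [179.8, 37.9, -80.4]
force: [0.1, 0.4, -0.5]
opening: 0.0218
gripper_force: 30.0
at [ 0.4931 -0.209   0.1506] [179.8   37.74 -80.41] t 10.8 F [-0.3  1.  -1.5] open 0.0218
dp [-0.192 -0.024  1.343] rot [ 0.001  0.419 -0.004]
```

View pics/s7.png

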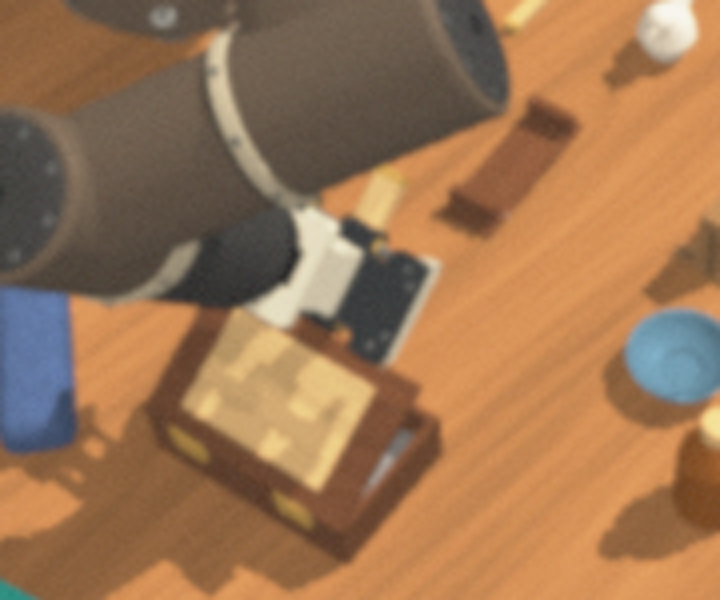

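```bash
python3 -m creep '[{"grip":1,"delta_pos":[0,0,-0.14],"rotation":[0,-0.035,0]},{"grip":1,"delta_pos":[0.003,0,-0.27],"rotation":[0,-0.07,0]},{"grip":1,"delta_pos":[0.025,0,-0.42],"rotation":[0,-0.12,0]},{"grip":1,"delta_pos":[0.06,0,-0.57],"rotation":[0,-0.18,0]},{"grip":1,"delta_pos":[0.06,0,-0.57],"rotation":[0,-0.18,0]}]'
python3 -m creep '[{"grip":1,"delta_pos":[-0.1,0,0.08],"rotation":[0,0,0]},{"grip":1,"delta_pos":[-0.5,0,0.08],"rotation":[0,0,0]},{"grip":1,"delta_pos":[-0.8,0,0.08],"rotation":[0,0,0]},{"grip":1,"delta_pos":[-0.8,0,0.08],"rotation":[0,0,0]}]'
python3 - <<'E'
from h import *
s=snap('scene','s8.png');im=cv2.imread('pics/s8.png')[110:280,120:320];cv2.imwrite('pics/s8.png',cv2.resize(im,None,fx=4,fy=3.5,interpolation=cv2.INTER_CUBIC))
need((.4600,-.0127,.18),(180,0,-77.7))
E
```

```text
clock: 11.35
tool_pos: [0.4997, -0.2479, 0.1911]
orientation: [179.5, 54.2, -80.7]
force: [0.6, 0.0, -2.2]
opening: 0.022
gripper_force: 30.0
clock: 11.75
tool_pos: [0.4914, -0.1917, 0.2579]
orientation: [-179.5, 53.6, -79.6]
force: [-0.7, 0.1, -0.0]
opening: 0.0218
gripper_force: 30.0
at [ 0.4912 -0.1923  0.2562] [-179.64   53.68  -79.73] t 11.8 F [-0.1 -0.2 -1.3] open 0.0215
dp [-0.465 -0.002  1.92 ] rot [-0.014  0.596 -0.023]
```

View pics/s8.png

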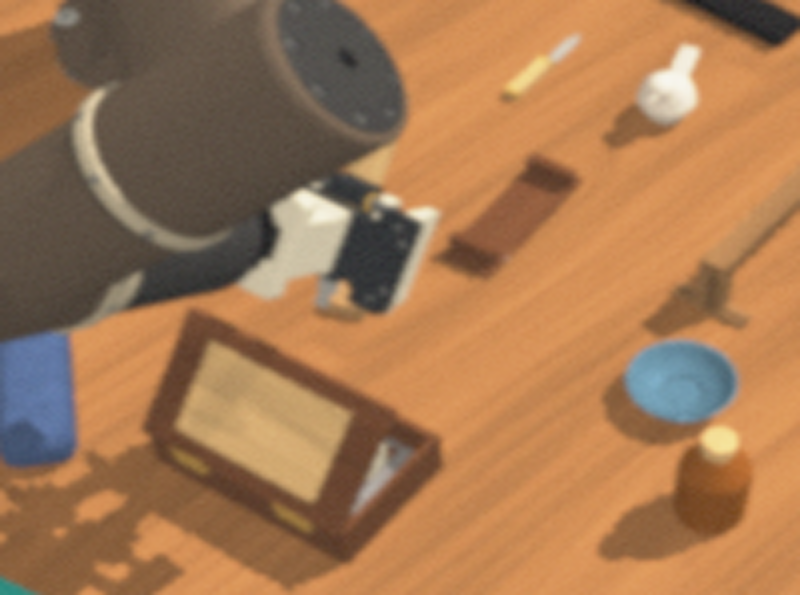

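Lid is at ~50° and stays; rest at (515,215) of the crop is free. Level the tool and go back toward the rest.

```bash
python3 -m creep '[{"grip":1,"delta_pos":[0,0,0.2],"rotation":[0,0.09,0]},{"grip":1,"delta_pos":[-0.1,0,0.4],"rotation":[0,0.18,0]},{"grip":1,"delta_pos":[-0.2,0,0.6],"rotation":[0,0.27,0]},{"grip":1,"delta_pos":[-0.3,0,0.8],"rotation":[0,0.36,0]},{"grip":1,"delta_pos":[-0.3,0,0.9],"rotation":[0,0.45,0]}]'
python3 - <<'E'
from h import *
need((.4287,.0257,.12),(180,0,-77.7))
E
```

```text
clock: 12.3
tool_pos: [0.4755, -0.1042, 0.2256]
orientation: [-179.7, 13.1, -80.0]
force: [-0.7, -0.0, -0.6]
opening: 0.0216
gripper_force: 30.0
at [ 0.4755 -0.1042  0.2256] [-179.7    13.14  -79.96] t 12.3 F [-0.7 -0.  -0.6] open 0.0216
dp [-1.085  0.241  1.337] rot [-0.006  0.146 -0.025]
```

```bash
python3 -m creep '[{"grip":1,"delta_pos":[-0.3,0.1,0.2],"rotation":[0,0.09,-0.02]},{"grip":1,"delta_pos":[-0.6,0.2,0.5],"rotation":[-0.006,0.146,-0.025]},{"grip":1,"delta_pos":[-0.9,0.24,0.8],"rotation":[-0.006,0.146,-0.025]},{"grip":1,"delta_pos":[-1,0.24,1],"rotation":[-0.006,0.146,-0.025]},{"grip":1,"delta_pos":[-1,0.24,1],"rotation":[-0.006,0.146,-0.025]}]'
python3 - <<'E'
from h import *
s=snap('wrist')
b=blob(s['color'],(0,0,60),(40,75,255),(225,55,295,229));print('blade px',b.min(0),b.max(0), b[b[:,1]==b[:,1].min()].mean(0))
a=cv2.imread('pics/w4.png')[:,:,::-1];b=blob(a,(0,0,60),(40,75,255),(225,55,295,229));print('w4 px',b.min(0),b.max(0), b[b[:,1]==b[:,1].min()].mean(0))
need((.4287,.0257,.12),(180,0,-77.7))
E
```

```text
clock: 12.8
tool_pos: [0.4286, 0.0105, 0.1489]
orientation: [179.6, 0.3, -77.5]
force: [0.1, 0.5, 0.5]
opening: 0.0219
gripper_force: 30.0
blade px [243  67] [275 226] [258.5  67. ]
w4 px [243  67] [275 226] [264.  67.]
at [0.4299 0.0098 0.1502] [179.68   0.32 -77.6 ] t 12.8 F [-0.2  0.  -0.4] open 0.0218
dp [-0.156 -0.024  0.303] rot [0.004 0.004 0.001]
```

The opener hasn't slipped at all (same pixels). Place it back.

```bash
python3 -m creep '[{"grip":1,"delta_pos":[-0.156,-0.024,0.1],"rotation":[0.004,0.004,0.001]},{"grip":1,"delta_pos":[-0.156,-0.024,0.4],"rotation":[0.004,0.004,0.001]},{"grip":1,"delta_pos":[-0.156,-0.024,0.7],"rotation":[0.004,0.004,0.001]},{"grip":1,"delta_pos":[-0.156,-0.024,0.8],"rotation":[0.004,0.004,0.001]},{"grip":1,"delta_pos":[-0.156,-0.024,0.8],"rotation":[0.004,0.004,0.001]}]'
python3 - <<'E'
from h import *
need((.4287,.0257,.0385),(180,0,-77.7))
E
```

```text
clock: 13.35
tool_pos: [0.4295, 0.0241, 0.0705]
orientation: [180.0, -0.1, -78.0]
force: [-0.3, -0.3, -0.5]
opening: 0.0216
gripper_force: 30.0
at [0.4295 0.0241 0.0705] [ 1.7997e+02 -5.0000e-02 -7.7990e+01] t 13.3 F [-0.3 -0.3 -0.5] open 0.0216
dp [-0.018  0.004  0.32 ] rot [ 0.    -0.001 -0.003]
```

```bash
python3 -m creep '[{"grip":1,"delta_pos":[-0.018,0,0.1],"rotation":[0,0,-0.003]},{"grip":1,"delta_pos":[-0.018,0,0.2],"rotation":[0,0,-0.003]},{"grip":1,"delta_pos":[-0.018,0,0.28],"rotation":[0,0,-0.003]},{"grip":1,"delta_pos":[-0.018,0,0.32],"rotation":[0,0,-0.003]},{"grip":1,"delta_pos":[-0.018,0,0.32],"rotation":[0,0,-0.003]}]'
python3 -m creep '[{"grip":0.5,"delta_pos":[0,0,0],"rotation":[0,0,0]},{"grip":0.5,"delta_pos":[0,0,0],"rotation":[0,0,0]},{"grip":0.5,"delta_pos":[0,0,0],"rotation":[0,0,0]},{"grip":0.5,"delta_pos":[0,0,0],"rotation":[0,0,0]},{"grip":0.5,"delta_pos":[0,0,0],"rotation":[0,0,0]}]'
python3 -m creep '[{"grip":0.5,"delta_pos":[0,0,-0.3],"rotation":[0,0,0]},{"grip":0.5,"delta_pos":[0,0,-0.7],"rotation":[0,0,0]},{"grip":1,"delta_pos":[0,0,-1],"rotation":[0,0,0]},{"grip":1,"delta_pos":[0,0,-1],"rotation":[0,0,0]},{"grip":1,"delta_pos":[0,0,-1],"rotation":[0,0,0]}]'
python3 - <<'E'
from h import *
s=snap('wrist')
b=blob(s['color'],(0,0,60),(40,75,255),(225,40,315,229));print('blade px',b.min(0),b.max(0));print(rect(s,b,.0285))
need((.4287,.0257,.0385),(180,0,-77.7))
E
```

```text
clock: 13.85
tool_pos: [0.4295, 0.0267, 0.0387]
orientation: [-179.9, -0.0, -77.7]
force: [-0.4, -0.3, -0.4]
opening: 0.022
gripper_force: 30.0
clock: 14.35
tool_pos: [0.4297, 0.0268, 0.0392]
orientation: [-179.9, 0.0, -77.7]
force: [0.9, -0.5, -0.4]
opening: 0.0434
gripper_force: 0.0
clock: 14.85
tool_pos: [0.4296, 0.0269, 0.1397]
orientation: [-179.8, 0.1, -77.7]
force: [-0.6, -1.2, -0.5]
opening: 0.0253
gripper_force: 0.0
blade px [250  84] [269 180]
((440.83544921875, -26.881732940673828), (15.658793449401855, 79.04737091064453), 12.811259269714355)
at [0.429  0.0266 0.1388] [-1.7991e+02  2.0000e-02 -7.7710e+01] t 14.9 F [0.1 0.1 0.3] open 0.0211
dp [0.009 0.007 1.003] rot [-0.001  0.    -0.   ]
```

Opener is back in place. Now push the lid right back with the closed fingers at ~125 mm height.

```bash
python3 -m creep '[{"grip":1,"delta_pos":[0.4,0,-0.1],"rotation":[0,0,0]},{"grip":1,"delta_pos":[0.8,-0.1,-0.1],"rotation":[0,0,0.024]},{"grip":1,"delta_pos":[1,-0.13,-0.1],"rotation":[0,0,0.024]},{"grip":1,"delta_pos":[1,-0.13,-0.1],"rotation":[0,0,0.024]}]'>/dev/null
python3 -m creep '[{"grip":1,"delta_pos":[0.4,0,0],"rotation":[0,0,0]},{"grip":1,"delta_pos":[0.8,0,0],"rotation":[0,0,0]},{"grip":1,"delta_pos":[1,0,0],"rotation":[0,0,0]},{"grip":1,"delta_pos":[1,0,0],"rotation":[0,0,0]}]'
python3 - <<'E'
from h import *
need((.4966,-.2211,.147),(180,0,-79.8)); need((.5288,-.400,.147),(180,0,-79.8))
E
```

```text
clock: 15.7
tool_pos: [0.4804, -0.1682, 0.1474]
orientation: [179.9, 0.0, -80.0]
force: [-0.3, 0.2, -0.5]
opening: 0.0005
gripper_force: 0.0
at [ 0.4804 -0.1682  0.1474] [ 1.7991e+02  3.0000e-02 -8.0000e+01] t 15.7 F [-0.3  0.2 -0.5] open 0.0005
dp [ 0.549 -0.068  0.004] rot [ 0.001  0.    -0.002]
at [ 0.4804 -0.1682  0.1474] [ 1.7991e+02  3.0000e-02 -8.0000e+01] t 15.7 F [-0.3  0.2 -0.5] open 0.0005
dp [ 2.367 -0.074  0.003] rot [ 0.001  0.    -0.002]
```

```bash
python3 -m creep '[{"grip":1,"delta_pos":[0.4,-0.07,0],"rotation":[0,0,0]},{"grip":1,"delta_pos":[0.65,-0.07,0],"rotation":[0,0,0]},{"grip":1,"delta_pos":[0.75,-0.07,0],"rotation":[0,0,0]},{"grip":1,"delta_pos":[0.85,-0.07,0],"rotation":[0,0,0]},{"grip":1,"delta_pos":[0.95,-0.07,0],"rotation":[0,0,0]}]'
python3 -m creep '[{"grip":1,"delta_pos":[0.15,0,0],"rotation":[0,0,0]},{"grip":1,"delta_pos":[0.3,0,0],"rotation":[0,0,0]},{"grip":1,"delta_pos":[0.45,0,0],"rotation":[0,0,0]},{"grip":1,"delta_pos":[0.6,0,0],"rotation":[0,0,0]},{"grip":1,"delta_pos":[0.7,0,0],"rotation":[0,0,0]}]'
python3 -m creep '[{"grip":1,"delta_pos":[0.15,0,0],"rotation":[0,0,0]},{"grip":1,"delta_pos":[0.3,0,0],"rotation":[0,0,0]},{"grip":1,"delta_pos":[0.45,0,0],"rotation":[0,0,0]},{"grip":1,"delta_pos":[0.6,0,0],"rotation":[0,0,0]},{"grip":1,"delta_pos":[0.7,0,0],"rotation":[0,0,0]}]'
```

```text
clock: 16.2
tool_pos: [0.5044, -0.2586, 0.1486]
orientation: [-180.0, 0.0, -79.8]
force: [-0.3, -1.5, 0.9]
opening: 0.0004
gripper_force: 0.0
clock: 16.7
tool_pos: [0.5171, -0.3293, 0.1489]
orientation: [-179.9, -0.0, -79.9]
force: [-0.5, 1.4, 0.3]
opening: 0.0002
gripper_force: 0.6
clock: 17.2
tool_pos: [0.5295, -0.3984, 0.1489]
orientation: [-179.9, -0.0, -79.9]
force: [0.5, 1.2, 1.2]
opening: 0.0003
gripper_force: 0.3
```

```bash
python3 -m creep '[{"grip":1,"delta_pos":[-0.3,0,-0.4],"rotation":[0,0,0]},{"grip":1,"delta_pos":[-0.6,0,-0.8],"rotation":[0,0,0]},{"grip":0.43,"delta_pos":[-0.9,0,-1],"rotation":[0,0,0]},{"grip":0.43,"delta_pos":[-1,0,-1],"rotation":[0,0,0]},{"grip":0.43,"delta_pos":[-1,0,-1],"rotation":[0,0,0]}]'>/dev/null
python3 -m creep '[{"grip":0.43,"delta_pos":[-0.5,0,-0.2],"rotation":[0,0,0]},{"grip":0.43,"delta_pos":[-1,0,-0.2],"rotation":[0,0,0]},{"grip":0.43,"delta_pos":[-1,0,-0.2],"rotation":[0,0,0]},{"grip":0.43,"delta_pos":[-1,0,-0.2],"rotation":[0,0,0]}]'
python3 - <<'E'
from h import *
s=snap('wrist','w9.png');need((.4966,-.2211,.147),(180,0,-79.8))
E
```

```text
clock: 18.1
tool_pos: [0.494, -0.1995, 0.2687]
orientation: [-179.9, 0.0, -79.7]
force: [-0.3, 0.1, 0.4]
opening: 0.048
gripper_force: 0.0
at [ 0.4941 -0.2002  0.2686] [-179.95    0.    -79.8 ] t 18.1 F [ 0.1 -0.5  0.9] open 0.0488
dp [0.21  0.013 1.215] rot [-0.001  0.    -0.   ]
```

View pics/w9.png

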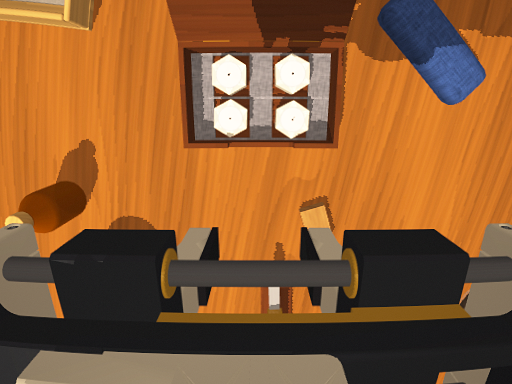

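Four holders, at about (229,74), (292,73), (230,118), (291,118). Measuring their centres and the box rim.

```bash
cat >> h.py <<'E'
def whites(s,z,roi,amin=150):
    x0,y0,x1,y1=roi;im=s['color'];m=np.zeros(im.shape[:2],np.uint8)
    m[y0:y1,x0:x1]=cv2.inRange(cv2.cvtColor(im,cv2.COLOR_RGB2HSV),np.array((0,0,195)),np.array((60,75,255)))[y0:y1,x0:x1]
    r=[]
    for c in cv2.findContours(m,cv2.RETR_EXTERNAL,cv2.CHAIN_APPROX_NONE)[0]:
        if cv2.contourArea(c)<amin: continue
        h=cv2.convexHull(c).reshape(-1,2);P=onz(s,h,z)[:,:2].astype(np.float32)
        M=cv2.moments(P*1000);r.append((M['m10']/M['m00']/1e3,M['m01']/M['m00']/1e3,M['m00'],h.mean(0).round().tolist()))
    return r
E
python3 - <<'E'
from h import *
s=snap('wrist')
c=np.array([.509,-.290]);a=np.radians(-79.8);u=np.array([np.cos(a),np.sin(a)]);v=np.array([-u[1],u[0]])
for r in whites(s,.034,(185,45,340,145)):
    d=np.array(r[:2])-c;print(np.round(r[:3],4),r[3],'box uv mm',(1000*np.array([d@u,d@v])).round(1))
P=onz(s,[(184,147),(336,147),(180,41)],.05);print(P,np.linalg.norm(P[0]-P[1]),(P[:2].mean(0)[:2]-c)@u)
E
```

```text
[ 4.6500000e-01 -2.6810000e-01  1.3805377e+03] [291.0, 120.0] box uv mm [-29.4 -39.4]
[ 5.4050000e-01 -2.5600000e-01  1.3405375e+03] [230.0, 120.0] box uv mm [-27.9  37. ]
[ 4.7560000e-01 -3.2000000e-01  1.4240008e+03] [290.0, 76.0] box uv mm [ 23.6 -38.2]
[ 5.5020000e-01 -3.0570000e-01  1.4172072e+03] [229.0, 76.0] box uv mm [22.8 37.7]
[[ 0.58853404 -0.2142257   0.05      ]
 [ 0.40736308 -0.24689302  0.05      ]
 [ 0.60724321 -0.33189332  0.05      ]] 0.18409256092242893 -0.060458257252964956
```

```bash
python3 - <<'E'
from h import *
need((.4653,-.2683,.0365),(180,0,-80))
E
```

```text
at [ 0.4941 -0.2007  0.2684] [-1.7997e+02  1.0000e-02 -7.9870e+01] t 18.2 F [-0.1  0.2 -0.2] open 0.0496
dp [0.615 0.403 2.319] rot [-0.     0.     0.001]
```

```bash
python3 -m creep '[{"grip":0.43,"delta_pos":[0.3,0.2,0.3],"rotation":[0,0,0]},{"grip":0.43,"delta_pos":[0.61,0.4,0.6],"rotation":[0,0,0]},{"grip":0.43,"delta_pos":[0.615,0.403,1],"rotation":[0,0,0]},{"grip":0.43,"delta_pos":[0.615,0.403,1],"rotation":[0,0,0]},{"grip":0.43,"delta_pos":[0.615,0.403,1],"rotation":[0,0,0]}]'>/dev/null
python3 - <<'E'
from h import *
need((.4653,-.2683,.0365),(180,0,-80))
s=snap('wrist')
for r in whites(s,.034,(60,0,450,228)): print(r)
E
```

```text
at [ 0.465  -0.2687  0.1688] [ 1.7995e+02  2.0000e-02 -7.9930e+01] t 18.7 F [0.8 0.5 1.2] open 0.0502
dp [-0.003 -0.004  1.323] rot [0.001 0.    0.001]
(0.4650878341101683, -0.2683313134025568, 1403.1505340675358, [261.0, 191.0])
(0.4389878336875005, -0.3118645629963725, 1388.79389043618, [295.0, 152.0])
(0.5059611990576922, -0.2951312300056678, 1849.3942769393325, [222.0, 147.0])
(0.5494874833302538, -0.2825533355644673, 4109.175484505948, [172.0, 159.0])
(0.4758182401052213, -0.32061817574712076, 1375.9025192232803, [255.0, 133.0])
```

```bash
python3 -m creep '[{"grip":0.43,"delta_pos":[0,0,0.4],"rotation":[0,0,0]},{"grip":0.43,"delta_pos":[0,0,0.8],"rotation":[0,0,0]},{"grip":0.43,"delta_pos":[0,0,1],"rotation":[0,0,0]},{"grip":0.43,"delta_pos":[0,0,1],"rotation":[0,0,0]}]'
python3 -m creep '[{"grip":0.43,"delta_pos":[0,0,0.2],"rotation":[0,0,0]},{"grip":0.43,"delta_pos":[0,0,0.32],"rotation":[0,0,0]},{"grip":0.43,"delta_pos":[0,0,0.32],"rotation":[0,0,0]},{"grip":1,"delta_pos":[0,0,0.32],"rotation":[0,0,0]},{"grip":1,"delta_pos":[0,0,0.32],"rotation":[0,0,0]}]'
python3 -m creep '[{"grip":1,"delta_pos":[0,0,0],"rotation":[0,0,0]},{"grip":1,"delta_pos":[0,0,0],"rotation":[0,0,0]}]'
```

```text
clock: 19.15
tool_pos: [0.4655, -0.2671, 0.0683]
orientation: [180.0, 0.0, -79.8]
force: [-0.0, -0.6, 0.5]
opening: 0.0501
gripper_force: 0.0
clock: 19.65
tool_pos: [0.4663, -0.2677, 0.0383]
orientation: [-179.8, -0.0, -79.8]
force: [0.1, 0.8, 3.8]
opening: 0.0396
gripper_force: 29.7
clock: 19.85
tool_pos: [0.4663, -0.2676, 0.0383]
orientation: [-179.8, -0.0, -79.8]
force: [-0.6, 0.7, 6.9]
opening: 0.0397
gripper_force: 29.7
```

```bash
python3 -m creep '[{"grip":1,"delta_pos":[0,0,-0.2],"rotation":[0,0,0]},{"grip":1,"delta_pos":[0,0,-0.5],"rotation":[0,0,0]},{"grip":1,"delta_pos":[0,0,-0.9],"rotation":[0,0,0]},{"grip":1,"delta_pos":[0,0,-1],"rotation":[0,0,0]},{"grip":1,"delta_pos":[0,0,-1],"rotation":[0,0,0]}]'
python3 -m creep '[{"grip":1,"delta_pos":[-0.2,-0.1,-0.2],"rotation":[0,0,0]},{"grip":1,"delta_pos":[-0.6,-0.2,-0.4],"rotation":[0,0,0]},{"grip":1,"delta_pos":[-1,-0.28,-0.5],"rotation":[0,0,0]},{"grip":1,"delta_pos":[-1,-0.28,-0.5],"rotation":[0,0,0]}]'>/dev/null
python3 -m creep '[{"grip":1,"delta_pos":[-0.4,-0.1,-0.2],"rotation":[0,0,0]},{"grip":1,"delta_pos":[-0.8,-0.2,-0.4],"rotation":[0,0,0]},{"grip":1,"delta_pos":[-1,-0.28,-0.5],"rotation":[0,0,0]},{"grip":1,"delta_pos":[-1,-0.28,-0.5],"rotation":[0,0,0]}]'>/dev/null
python3 -m creep '[{"grip":1,"delta_pos":[-0.4,-0.1,-0.1],"rotation":[0,0,0]},{"grip":1,"delta_pos":[-0.8,-0.2,-0.2],"rotation":[0,0,0]},{"grip":1,"delta_pos":[-1,-0.28,-0.3],"rotation":[0,0,0]},{"grip":1,"delta_pos":[-1,-0.28,-0.3],"rotation":[0,0,0]}]'>/dev/null
python3 -m creep '[{"grip":1,"delta_pos":[-0.4,-0.1,0],"rotation":[0,0,0]},{"grip":1,"delta_pos":[-0.8,-0.2,0],"rotation":[0,0,0]},{"grip":1,"delta_pos":[-1,-0.28,0],"rotation":[0,0,0]},{"grip":1,"delta_pos":[-1,-0.28,0],"rotation":[0,0,0]}]'
python3 - <<'E'
from h import *
s=snap('wrist','w10.png');need((.55,.22,.27),(180,0,-82.5))
E
```

```text
clock: 20.35
tool_pos: [0.4664, -0.2677, 0.1392]
orientation: [-179.7, -0.1, -79.9]
force: [-0.3, 0.7, -1.6]
opening: 0.0397
gripper_force: 29.7
clock: 21.95
tool_pos: [0.505, 0.1471, 0.2653]
orientation: [179.9, -0.0, -79.8]
force: [-0.5, -0.7, -0.9]
opening: 0.0401
gripper_force: 29.7
at [0.5046 0.1459 0.2654] [ 1.7993e+02 -6.0000e-02 -7.9800e+01] t 22.0 F [-0.   0.1 -1.6] open 0.0399
dp [-0.649 -0.578 -0.047] rot [ 0.001 -0.001  0.03 ]
```

```bash
python3 -m creep '[{"grip":1,"delta_pos":[-0.4,0,0],"rotation":[0,0,0]},{"grip":1,"delta_pos":[-0.8,-0.2,0],"rotation":[0,0,0]},{"grip":1,"delta_pos":[-1,-0.2,0],"rotation":[0,0,0.028]},{"grip":1,"delta_pos":[-1,-0.2,0],"rotation":[0,0,0.028]},{"grip":1,"delta_pos":[-1,-0.2,0],"rotation":[0,0,0.028]}]'
python3 - <<'E'
from h import *
s=snap('wrist','w10.png');need((.55,.22,.27),(180,0,-82.5))
E
```

```text
clock: 22.5
tool_pos: [0.5068, 0.2467, 0.2663]
orientation: [180.0, -0.1, -82.4]
force: [-0.7, -0.8, -1.8]
opening: 0.0399
gripper_force: 29.7
at [0.5068 0.2465 0.2666] [-1.7998e+02 -4.0000e-02 -8.2390e+01] t 22.6 F [-0.  -0.4 -1. ] open 0.0401
dp [ 0.319 -0.393 -0.034] rot [-0.    -0.     0.001]
```

View pics/w10.png

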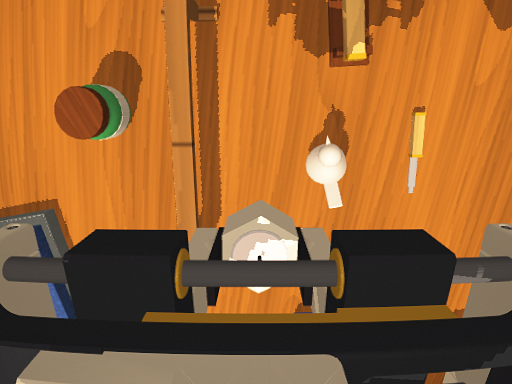

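The ledge strip runs from (176,0) to (187,228), with its side facet on the right and a seam at row 144. I'll take row profiles to fix its edges.

```bash
python3 - <<'E'
from h import *
im=cv2.cvtColor(cv2.imread('pics/w10.png'),cv2.COLOR_BGR2HSV)
for r in (40,70,100,130,170,200): print(r,[(c,*im[r,c,1:].tolist()) for c in range(162,206,2)])
print([(r,int(im[r,180,2])) for r in range(120,170,2)])
s=snap('wrist');P=onz(s,[(181,144)],.07);print(P)
E
```

```text
40 [(162, 208, 219), (164, 211, 203), (166, 184, 184), (168, 188, 186), (170, 184, 191), (172, 184, 195), (174, 183, 197), (176, 188, 199), (178, 185, 204), (180, 185, 204), (182, 186, 199), (184, 185, 203), (186, 184, 205), (188, 171, 79), (190, 205, 177), (192, 207, 220), (194, 209, 224), (196, 203, 133), (198, 206, 134), (200, 203, 132), (202, 198, 139), (204, 206, 135)]
70 [(162, 210, 219), (164, 210, 221), (166, 203, 201), (168, 187, 183), (170, 185, 186), (172, 188, 187), (174, 183, 194), (176, 183, 196), (178, 185, 200), (180, 185, 203), (182, 185, 203), (184, 188, 201), (186, 183, 208), (188, 186, 173), (190, 178, 86), (192, 207, 232), (194, 208, 217), (196, 202, 125), (198, 201, 138), (200, 205, 144), (202, 203, 142), (204, 202, 134)]
100 [(162, 206, 219), (164, 205, 194), (166, 209, 199), (168, 203, 175), (170, 183, 205), (172, 183, 196), (174, 182, 188), (176, 183, 194), (178, 185, 197), (180, 185, 199), (182, 185, 201), (184, 182, 200), (186, 184, 202), (188, 185, 214), (190, 183, 114), (192, 201, 160), (194, 209, 214), (196, 206, 220), (198, 207, 175), (200, 203, 138), (
[... 804 characters left out ...]
 199), (164, 208, 204), (166, 207, 196), (168, 211, 203), (170, 207, 200), (172, 209, 216), (174, 209, 220), (176, 183, 210), (178, 185, 203), (180, 185, 190), (182, 185, 193), (184, 183, 197), (186, 182, 199), (188, 185, 203), (190, 185, 208), (192, 181, 209), (194, 183, 209), (196, 178, 86), (198, 210, 214), (200, 207, 217), (202, 204, 129), (204, 205, 149)]
[(120, 199), (122, 198), (124, 199), (126, 201), (128, 198), (130, 199), (132, 197), (134, 198), (136, 197), (138, 197), (140, 199), (142, 164), (144, 123), (146, 163), (148, 199), (150, 198), (152, 197), (154, 199), (156, 198), (158, 201), (160, 201), (162, 201), (164, 203), (166, 204), (168, 203)]
[[0.59893363 0.22149159 0.07      ]]
```

```bash
python3 - <<'E'
from h import *
s=snap('wrist')
L=onz(s,[(165,40),(166.5,70),(168.5,100),(170.5,130),(173,170),(175,200)],.07)[:,:2]
R=onz(s,[(187.5,40),(189,70),(190,100),(191.5,130),(193.5,170),(195.5,200)],.07)[:,:2]
m=(L+R)/2;print(np.linalg.norm(L-R,axis=1).round(4));p=np.polyfit(m[:,1],m[:,0],1);print('line x=%.4f*y+%.4f'%tuple(p),'yaw',np.degrees(np.arctan2(-1,-p[0])))
d=np.array([p[0],1])/np.hypot(p[0],1);c=np.array([p[0]*.2205+p[1],.2205])
for k in(-.12,-.04,.04,.12): print(k,(c+k*d).round(4))
k=(c-.12*d);need((k[0],k[1],.20),(180,0,-82.4))
t=snap('top');print(proj(t,[[*(c+.16*d),.07],[*(c-.16*d),.07]]))
E
```

```text
[0.0239 0.0244 0.0238 0.0238 0.024  0.0248]
line x=-0.1259*y+0.6263 yaw -82.82685608787271
-0.12 [0.6135 0.1014]
-0.04 [0.6035 0.1808]
0.04 [0.5935 0.2602]
0.12 [0.5835 0.3396]
at [0.507  0.2465 0.2671] [-1.7993e+02 -1.0000e-02 -8.2430e+01] t 22.6 F [-0.3 -0.3 -1.2] open 0.0401
dp [ 1.578 -0.864  0.673] rot [-0.001 -0.    -0.   ]
[[109.40117809 179.79184422]
 [219.54207368 165.71930913]]
```

```bash
python3 - <<'E'
from h import *
need((.5847,.3301,.167),(180,0,-82.8))
E
```

```text
at [0.5071 0.2466 0.2673] [-179.91    0.    -82.43] t 22.7 F [ 0.5 -0.6 -1. ] open 0.0396
dp [-0.725 -0.878  1.004] rot [-0.001  0.     0.004]
```

```bash
python3 -m creep '[{"grip":1,"delta_pos":[-0.3,-0.3,0],"rotation":[0,0,0.004]},{"grip":1,"delta_pos":[-0.6,-0.6,0.2],"rotation":[0,0,0.004]},{"grip":1,"delta_pos":[-0.725,-0.878,0.5],"rotation":[0,0,0.004]},{"grip":1,"delta_pos":[-0.725,-0.878,0.9],"rotation":[0,0,0.004]},{"grip":1,"delta_pos":[-0.725,-0.878,1],"rotation":[0,0,0.004]}]'
python3 -m creep '[{"grip":1,"delta_pos":[0,0,0.2],"rotation":[0,0,0]},{"grip":1,"delta_pos":[0,0,0.4],"rotation":[0,0,0]},{"grip":1,"delta_pos":[0,0,0.4],"rotation":[0,0,0]},{"grip":1,"delta_pos":[0,0,0.4],"rotation":[0,0,0]}]'
python3 - <<'E'
from h import *
need((.5847,.3301,.1025),(180,0,-82.8))
E
```

```text
clock: 23.2
tool_pos: [0.5828, 0.3293, 0.162]
orientation: [179.7, -0.2, -82.8]
force: [-2.0, -1.0, -1.6]
opening: 0.0395
gripper_force: 29.7
clock: 23.6
tool_pos: [0.585, 0.3311, 0.1291]
orientation: [-179.8, 0.0, -82.7]
force: [0.8, -0.7, -0.9]
opening: 0.0396
gripper_force: 29.7
at [0.585  0.3311 0.1291] [-1.7985e+02  1.0000e-02 -8.2740e+01] t 23.6 F [ 0.8 -0.7 -0.9] open 0.0396
dp [0.009 0.005 0.266] rot [-0.002  0.     0.001]
```

```bash
python3 -m creep '[{"grip":1,"delta_pos":[0.005,0.005,0.1],"rotation":[0,0,0]},{"grip":1,"delta_pos":[0.005,0.005,0.2],"rotation":[0,0,0]},{"grip":1,"delta_pos":[0.005,0.005,0.24],"rotation":[0,0,0]},{"grip":1,"delta_pos":[0.005,0.005,0.26],"rotation":[0,0,0]},{"grip":1,"delta_pos":[0.005,0.005,0.26],"rotation":[0,0,0]}]'
python3 -m creep '[{"grip":1,"delta_pos":[0,0,0],"rotation":[0,0,0]},{"grip":1,"delta_pos":[0,0,0],"rotation":[0,0,0]}]'
```

```text
clock: 24.1
tool_pos: [0.5839, 0.3306, 0.1023]
orientation: [-179.9, -0.0, -82.7]
force: [-4.2, -2.1, 7.5]
opening: 0.04
gripper_force: 29.7
clock: 24.3
tool_pos: [0.5839, 0.3306, 0.1023]
orientation: [-179.9, -0.0, -82.7]
force: [-4.0, -1.5, 6.6]
opening: 0.0397
gripper_force: 29.7
```

```bash
python3 -m creep '[{"grip":0.43,"delta_pos":[0,0,0],"rotation":[0,0,0]},{"grip":0.43,"delta_pos":[0,0,0],"rotation":[0,0,0]},{"grip":0.43,"delta_pos":[0,0,0],"rotation":[0,0,0]},{"grip":0.43,"delta_pos":[0,0,0],"rotation":[0,0,0]}]'
python3 -m creep '[{"grip":0.43,"delta_pos":[0,0,-0.3],"rotation":[0,0,0]},{"grip":0.43,"delta_pos":[0,0,-0.8],"rotation":[0,0,0]},{"grip":0.43,"delta_pos":[0,0,-1],"rotation":[0,0,0]},{"grip":0.43,"delta_pos":[0,0,-1],"rotation":[0,0,0]},{"grip":0.43,"delta_pos":[0,0,-1],"rotation":[0,0,0]}]'
python3 - <<'E'
from h import *
for n,roi in(('wrist',(150,120,400,228)),('top',(90,150,240,210)),('scene',(280,120,370,210))):
    s=snap(n)
    print(n,whites(s,.098,roi,20))
need((.5405,-.256,.2),(180,0,-80))
E
```

```text
clock: 24.7
tool_pos: [0.5843, 0.3309, 0.1013]
orientation: [-179.9, 0.0, -82.7]
force: [-0.9, 0.1, 0.3]
opening: 0.0497
gripper_force: 0.0
clock: 25.2
tool_pos: [0.584, 0.331, 0.2019]
orientation: [-179.9, 0.1, -82.7]
force: [-0.6, 0.5, -0.5]
opening: 0.0499
gripper_force: 0.0
wrist [(0.5832150074774699, 0.33013154110113413, 1351.11230728589, [259.0, 198.0])]
top [(0.5855111878332101, 0.3273408925081055, 1180.726209984161, [125.0, 175.0])]
scene [(0.5857650610330885, 0.32847424083580473, 1608.756216703914, [343.0, 132.0]), (0.4580800431570768, 0.19162514400321357, 2976.7389211764093, [288.0, 134.0])]
at [0.5835 0.3304 0.2001] [ 1.7999e+02 -6.0000e-02 -8.2750e+01] t 25.4 F [-1.1 -0.2  0.8] open 0.0498
dp [5.763 1.167 0.007] rot [ 0.    -0.001 -0.031]
```

```bash
python3 -m creep '[{"grip":0.43,"delta_pos":[0.4,0.1,0],"rotation":[0,0,0]},{"grip":0.43,"delta_pos":[0.9,0.2,0],"rotation":[0,0,0]},{"grip":0.43,"delta_pos":[1,0.2,0],"rotation":[0,0,-0.031]},{"grip":0.43,"delta_pos":[1,0.2,0],"rotation":[0,0,-0.031]}]'>/dev/null
python3 -m creep '[{"grip":0.43,"delta_pos":[0.5,0.1,0],"rotation":[0,0,0]},{"grip":0.43,"delta_pos":[1,0.2,0],"rotation":[0,0,0]},{"grip":0.43,"delta_pos":[1,0.2,0],"rotation":[0,0,0]}]'>/dev/null
python3 -m creep '[{"grip":0.43,"delta_pos":[0.5,0.1,0],"rotation":[0,0,0]},{"grip":0.43,"delta_pos":[1,0.2,0],"rotation":[0,0,0]},{"grip":0.43,"delta_pos":[1,0.2,0],"rotation":[0,0,0]}]'>/dev/null
python3 -m creep '[{"grip":0.43,"delta_pos":[0.5,0.1,0],"rotation":[0,0,0]},{"grip":0.43,"delta_pos":[1,0.2,0],"rotation":[0,0,0]},{"grip":0.43,"delta_pos":[1,0.2,0],"rotation":[0,0,0]}]'>/dev/null
python3 -m creep '[{"grip":0.43,"delta_pos":[0.5,0.1,0],"rotation":[0,0,0]},{"grip":0.43,"delta_pos":[1,0.2,0],"rotation":[0,0,0]},{"grip":0.43,"delta_pos":[1,0.2,0],"rotation":[0,0,0]},{"grip":0.43,"delta_pos":[1,0.2,0],"rotation":[0,0,0]}]'
python3 - <<'E'
from h import *
need((.5405,-.256,.1365),(180,0,-80))
s=snap('wrist')
for r in whites(s,.034,(60,0,450,228)): print(r)
E
```

```text
clock: 27.05
tool_pos: [0.5681, -0.179, 0.2004]
orientation: [-180.0, 0.0, -80.1]
force: [0.9, 1.0, 0.6]
opening: 0.0498
gripper_force: 0.0
at [ 0.5681 -0.179   0.2004] [-1.7997e+02  3.0000e-02 -8.0100e+01] t 27.1 F [0.9 1.  0.6] open 0.0498
dp [0.711 0.405 0.638] rot [-0.     0.    -0.001]
(0.5407077806776108, -0.2556360917148155, 1379.966602389235, [296.0, 116.0])
(0.47569517683259066, -0.3205883846021548, 1308.5005376809277, [377.0, 57.0])
(0.5501019648571375, -0.3050759804006709, 1403.3589708488435, [301.0, 58.0])
```

```bash
python3 -m creep '[{"grip":0.43,"delta_pos":[0.35,0.2,0],"rotation":[0,0,0]},{"grip":0.43,"delta_pos":[0.7,0.403,0.2],"rotation":[0,0,0]},{"grip":0.43,"delta_pos":[0.711,0.405,0.6],"rotation":[0,0,0]},{"grip":0.43,"delta_pos":[0.711,0.405,0.64],"rotation":[0,0,0]},{"grip":0.43,"delta_pos":[0.711,0.405,0.64],"rotation":[0,0,0]}]'
python3 -m creep '[{"grip":0.43,"delta_pos":[0,0,0.3],"rotation":[0,0,0]},{"grip":0.43,"delta_pos":[0,0,0.6],"rotation":[0,0,0]},{"grip":0.43,"delta_pos":[0,0,0.8],"rotation":[0,0,0]},{"grip":0.43,"delta_pos":[0,0,0.99],"rotation":[0,0,0]},{"grip":0.43,"delta_pos":[0,0,0.99],"rotation":[0,0,0]}]'
python3 -m creep '[{"grip":1,"delta_pos":[0,0,0],"rotation":[0,0,0]},{"grip":1,"delta_pos":[0,0,0],"rotation":[0,0,0]},{"grip":1,"delta_pos":[0,0,0],"rotation":[0,0,0]},{"grip":1,"delta_pos":[0,0,0],"rotation":[0,0,0]}]'
python3 -m creep '[{"grip":1,"delta_pos":[0,0,-0.2],"rotation":[0,0,0]},{"grip":1,"delta_pos":[0,0,-0.5],"rotation":[0,0,0]},{"grip":1,"delta_pos":[0,0,-0.9],"rotation":[0,0,0]},{"grip":1,"delta_pos":[0,0,-1],"rotation":[0,0,0]},{"grip":1,"delta_pos":[0,0,-1],"rotation":[0,0,0]}]'
```

```text
clock: 27.6
tool_pos: [0.5406, -0.2544, 0.1366]
orientation: [180.0, 0.0, -79.9]
force: [-0.1, -0.3, 0.3]
opening: 0.0499
gripper_force: 0.0
clock: 28.1
tool_pos: [0.5411, -0.2542, 0.0377]
orientation: [180.0, 0.0, -79.8]
force: [0.2, 1.3, -0.4]
opening: 0.0499
gripper_force: 0.0
clock: 28.5
tool_pos: [0.5423, -0.2555, 0.0401]
orientation: [-179.7, -0.1, -79.9]
force: [-0.5, 4.1, 6.6]
opening: 0.0396
gripper_force: 29.9
clock: 29.0
tool_pos: [0.5418, -0.256, 0.141]
orientation: [-179.6, -0.1, -79.9]
force: [-0.5, -0.2, -1.5]
opening: 0.04
gripper_force: 29.8
```

```bash
python3 - <<'E'
from h import *
need((.5942,.2547,.2),(180,0,-82.8))
E
```

```text
at [ 0.5418 -0.256   0.141 ] [-1.7962e+02 -9.0000e-02 -7.9950e+01] t 29.0 F [-0.5 -0.2 -1.5] open 0.04
dp [-4.937 -1.411 -0.588] rot [-0.004 -0.001  0.032]
```

```bash
python3 -m creep '[{"grip":1,"delta_pos":[0,0,-0.4],"rotation":[0,0,0]},{"grip":1,"delta_pos":[-0.5,-0.1,-0.6],"rotation":[0,0,0]},{"grip":1,"delta_pos":[-0.9,-0.28,-0.6],"rotation":[0,0,0]},{"grip":1,"delta_pos":[-0.98,-0.28,-0.6],"rotation":[0,0,0]}]'>/dev/null
python3 -m creep '[{"grip":1,"delta_pos":[-0.5,-0.1,0],"rotation":[0,0,0]},{"grip":1,"delta_pos":[-0.98,-0.28,0],"rotation":[0,0,0]},{"grip":1,"delta_pos":[-0.98,-0.28,0],"rotation":[0,0,0]}]'>/dev/null
python3 -m creep '[{"grip":1,"delta_pos":[-0.5,-0.1,0],"rotation":[0,0,0]},{"grip":1,"delta_pos":[-0.98,-0.28,0],"rotation":[0,0,0]},{"grip":1,"delta_pos":[-0.98,-0.28,0],"rotation":[0,0,0]}]'>/dev/null
python3 -m creep '[{"grip":1,"delta_pos":[-0.5,-0.1,0],"rotation":[0,0,0]},{"grip":1,"delta_pos":[-0.98,-0.28,0],"rotation":[0,0,0]},{"grip":1,"delta_pos":[-0.98,-0.28,0],"rotation":[0,0,0]}]'
python3 -m creep '[{"grip":1,"delta_pos":[-0.4,-0.1,0],"rotation":[0,0,0]},{"grip":1,"delta_pos":[-0.8,-0.28,0],"rotation":[0,0,0.032]},{"grip":1,"delta_pos":[-0.98,-0.28,0],"rotation":[0,0,0.032]},{"grip":1,"delta_pos":[-0.98,-0.28,0],"rotation":[0,0,0.032]},{"grip":1,"delta_pos":[-0.98,-0.28,0],"rotation":[0,0,0.032]}]'
python3 - <<'E'
from h import *
need((.5942,.2547,.13),(180,0,-82.8))
E
```

```text
clock: 30.3
tool_pos: [0.5828, 0.1535, 0.1968]
orientation: [-180.0, 0.0, -79.8]
force: [-0.8, -0.5, -0.1]
opening: 0.0397
gripper_force: 29.8
clock: 30.8
tool_pos: [0.5921, 0.2504, 0.1971]
orientation: [180.0, -0.1, -82.8]
force: [0.5, -0.3, -1.5]
opening: 0.0398
gripper_force: 29.8
at [0.5921 0.2504 0.1971] [ 1.7997e+02 -5.0000e-02 -8.2790e+01] t 30.8 F [ 0.5 -0.3 -1.5] open 0.0398
dp [-0.04  -0.027  0.671] rot [ 0.    -0.001  0.   ]
```

```bash
python3 -m creep '[{"grip":1,"delta_pos":[-0.04,-0.027,0.3],"rotation":[0,0,0]},{"grip":1,"delta_pos":[-0.04,-0.027,0.6],"rotation":[0,0,0]},{"grip":1,"delta_pos":[-0.04,-0.027,0.75],"rotation":[0,0,0]},{"grip":1,"delta_pos":[-0.04,-0.027,0.83],"rotation":[0,0,0]},{"grip":1,"delta_pos":[-0.04,-0.027,0.83],"rotation":[0,0,0]}]'
python3 -m creep '[{"grip":1,"delta_pos":[0,0,0.04],"rotation":[0,0,0]},{"grip":1,"delta_pos":[0,0,0.07],"rotation":[0,0,0]},{"grip":1,"delta_pos":[0,0,0.1],"rotation":[0,0,0]},{"grip":1,"delta_pos":[0,0,0.1],"rotation":[0,0,0]}]'
```

```text
clock: 31.3
tool_pos: [0.5947, 0.254, 0.1144]
orientation: [180.0, -0.1, -82.9]
force: [-0.7, -0.4, -0.3]
opening: 0.0394
gripper_force: 29.8
clock: 31.7
tool_pos: [0.5949, 0.2555, 0.1054]
orientation: [-179.9, 0.0, -82.8]
force: [-0.0, -0.6, -1.2]
opening: 0.0397
gripper_force: 29.8
```

```bash
python3 -m creep '[{"grip":1,"delta_pos":[-0.005,0.005,0.015],"rotation":[0,0,0]},{"grip":1,"delta_pos":[-0.005,0.005,0.025],"rotation":[0,0,0]},{"grip":1,"delta_pos":[-0.005,0.005,0.03],"rotation":[0,0,0]},{"grip":1,"delta_pos":[-0.005,0.005,0.03],"rotation":[0,0,0]}]'
```

```text
clock: 32.1
tool_pos: [0.5947, 0.2561, 0.1041]
orientation: [-179.8, 0.0, -82.8]
force: [-4.1, -0.6, 8.8]
opening: 0.0404
gripper_force: 29.9
```

```bash
python3 -m creep '[{"grip":0.43,"delta_pos":[0,0,0],"rotation":[0,0,0]},{"grip":0.43,"delta_pos":[0,0,0],"rotation":[0,0,0]},{"grip":0.43,"delta_pos":[0,0,0],"rotation":[0,0,0]},{"grip":0.43,"delta_pos":[0,0,0],"rotation":[0,0,0]}]'
python3 -m creep '[{"grip":0.43,"delta_pos":[0,0,-0.3],"rotation":[0,0,0]},{"grip":0.43,"delta_pos":[0,0,-0.8],"rotation":[0,0,0]},{"grip":0.43,"delta_pos":[0,0,-0.95],"rotation":[0,0,0]},{"grip":0.43,"delta_pos":[0,0,-0.95],"rotation":[0,0,0]},{"grip":0.43,"delta_pos":[0,0,-0.95],"rotation":[0,0,0]}]'>/dev/null
python3 - <<'E'
from h import *
for n,roi in(('wrist',(150,120,400,228)),('scene',(310,120,370,210))):
    print(n,whites(snap(n),.098,roi,20))
need((.4756,-.3205,.2),(180,0,-80))
E
```

```text
clock: 32.5
tool_pos: [0.5945, 0.2559, 0.1023]
orientation: [-179.9, 0.0, -82.8]
force: [-0.3, -1.0, -0.4]
opening: 0.0497
gripper_force: 0.0
wrist [(0.5941105738828467, 0.2558640125389891, 1354.0885703433305, [258.0, 199.0]), (0.48150882057932154, 0.22214802507463596, 67.18880544509739, [396.0, 179.0])]
scene [(0.5964486510635005, 0.2543499980402217, 1701.0236312593333, [331.0, 145.0]), (0.5864118817368783, 0.3272170158827027, 1505.890097857453, [343.0, 133.0])]
at [0.5937 0.2555 0.196 ] [ 1.7998e+02 -4.0000e-02 -8.2840e+01] t 33.1 F [ 0.1 -0.8 -0.6] open 0.05
dp [ 5.568  1.89  -0.035] rot [ 0.    -0.    -0.032]
```

```bash
python3 -m creep '[{"grip":0.43,"delta_pos":[0.4,0.1,0],"rotation":[0,0,0]},{"grip":0.43,"delta_pos":[0.9,0.3,0],"rotation":[0,0,0]},{"grip":0.43,"delta_pos":[0.97,0.35,0],"rotation":[0,0,-0.032]},{"grip":0.43,"delta_pos":[0.97,0.35,0],"rotation":[0,0,-0.032]}]'>/dev/null
python3 -m creep '[{"grip":0.43,"delta_pos":[0.5,0.1,0],"rotation":[0,0,0]},{"grip":0.43,"delta_pos":[0.97,0.3,0],"rotation":[0,0,0]},{"grip":0.43,"delta_pos":[0.97,0.3,0],"rotation":[0,0,0]}]'>/dev/null
python3 -m creep '[{"grip":0.43,"delta_pos":[0.5,0.1,0],"rotation":[0,0,0]},{"grip":0.43,"delta_pos":[0.97,0.3,0],"rotation":[0,0,0]},{"grip":0.43,"delta_pos":[0.97,0.3,0],"rotation":[0,0,0]}]'>/dev/null
python3 -m creep '[{"grip":0.43,"delta_pos":[0.5,0.1,0],"rotation":[0,0,0]},{"grip":0.43,"delta_pos":[0.97,0.3,0],"rotation":[0,0,0]},{"grip":0.43,"delta_pos":[0.97,0.3,0],"rotation":[0,0,0]}]'>/dev/null
python3 -m creep '[{"grip":0.43,"delta_pos":[0.5,0.1,0],"rotation":[0,0,0]},{"grip":0.43,"delta_pos":[0.97,0.3,0],"rotation":[0,0,0]},{"grip":0.43,"delta_pos":[0.97,0.3,0],"rotation":[0,0,0]},{"grip":0.43,"delta_pos":[0.97,0.3,0],"rotation":[0,0,0]}]'
python3 - <<'E'
from h import *
s=snap('wrist')
for r in whites(s,.034,(60,0,450,228)): print(r)
need((.4756,-.3205,.1365),(180,0,-80))
E
```

```text
clock: 34.8
tool_pos: [0.5214, -0.2481, 0.1962]
orientation: [-180.0, 0.0, -80.1]
force: [-0.3, 0.4, 0.5]
opening: 0.0499
gripper_force: 0.0
(0.5080583333394973, -0.28095418315116893, 1166.7134544812143, [277.0, 149.0])
(0.5131482917829618, -0.3156878443190141, 563.496974142734, [278.0, 118.0])
(0.5585872115753908, -0.2984925933144308, 2595.7685209615156, [229.0, 124.0])
(0.4599139856385976, -0.31335091992271974, 3402.5251194383018, [331.0, 129.0])
at [ 0.5217 -0.2473  0.1964] [-1.7995e+02  3.0000e-02 -8.0010e+01] t 34.9 F [-0.2 -0.1 -0.5] open 0.0502
dp [0.641 0.581 0.598] rot [-0.001  0.    -0.   ]
```

```bash
python3 - <<'E'
from h import *
s=snap('wrist');im=s['color'];hsv=cv2.cvtColor(im,cv2.COLOR_RGB2HSV)
for P in((.4756,-.3205,.034),(.5502,-.3055,.034),(.4756,-.2905,.012),(.508,-.281,.012)):
    p=proj(s,[P])[0].astype(int);print(p,hsv[p[1]-4:p[1]+5:4,p[0]-6:p[0]+7:4].tolist())
m=cv2.inRange(hsv,np.array((0,0,225)),np.array((60,45,255)));m[228:]=0
m=cv2.morphologyEx(m,cv2.MORPH_OPEN,np.ones((5,5)))
for c in cv2.findContours(m,cv2.RETR_EXTERNAL,cv2.CHAIN_APPROX_NONE)[0]:
    h=cv2.convexHull(c).reshape(-1,2);P=onz(s,h,.034)[:,:2].astype(np.float32)*1000;M=cv2.moments(P)
    if M['m00']>200: print(M['m10']/M['m00'],M['m01']/M['m00'],M['m00'],h.mean(0))
E
```

```text
[317 120] [[[20, 3, 255], [20, 3, 255], [23, 4, 255], [20, 3, 255]], [[30, 3, 255], [0, 0, 255], [30, 6, 255], [23, 4, 255]], [[20, 3, 255], [20, 3, 255], [30, 3, 255], [20, 3, 255]]]
[240 121] [[[30, 2, 255], [20, 3, 255], [20, 3, 255], [20, 3, 255]], [[30, 2, 255], [30, 1, 255], [18, 34, 252], [20, 3, 255]], [[30, 3, 255], [30, 3, 255], [30, 3, 255], [20, 3, 255]]]
[307 147] [[[12, 43, 137], [10, 46, 138], [11, 50, 139], [8, 46, 132]], [[11, 197, 168], [10, 196, 159], [10, 198, 157], [10, 195, 158]], [[10, 199, 154], [10, 201, 157], [9, 195, 158], [11, 198, 157]]]
[276 150] [[[10, 33, 199], [10, 32, 198], [10, 35, 206], [10, 31, 195]], [[11, 32, 213], [10, 33, 195], [11, 35, 197], [10, 33, 209]], [[10, 32, 198], [11, 33, 195], [11, 33, 196], [11, 32, 197]]]
550.1992328178803 -305.7373026145163 1311.4703705832362 [242.71428571 121.64285714]
475.6570136608806 -320.77190452344325 1345.6771691101603 [319.64285714 121.14285714]
```

```bash
python3 -m creep '[{"grip":0.43,"delta_pos":[0.3,0.3,0],"rotation":[0,0,0]},{"grip":0.43,"delta_pos":[0.6,0.55,0.2],"rotation":[0,0,0]},{"grip":0.43,"delta_pos":[0.635,0.581,0.5],"rotation":[0,0,0]},{"grip":0.43,"delta_pos":[0.635,0.581,0.6],"rotation":[0,0,0]},{"grip":0.43,"delta_pos":[0.635,0.581,0.6],"rotation":[0,0,0]}]'
python3 -m creep '[{"grip":0.43,"delta_pos":[0,0,0.3],"rotation":[0,0,0]},{"grip":0.43,"delta_pos":[0,0,0.5],"rotation":[0,0,0]},{"grip":0.43,"delta_pos":[0,0,0.65],"rotation":[0,0,0]},{"grip":0.43,"delta_pos":[0,0,0.65],"rotation":[0,0,0]}]'
python3 - <<'E'
from h import *
need((.4757,-.3200,.0368),(180,0,-80))
E
```

```text
clock: 35.4
tool_pos: [0.4751, -0.3189, 0.1357]
orientation: [179.9, 0.1, -79.9]
force: [0.5, 0.9, 0.2]
opening: 0.0497
gripper_force: 0.0
clock: 35.8
tool_pos: [0.4759, -0.319, 0.0714]
orientation: [180.0, 0.1, -79.8]
force: [-0.1, -0.2, -0.7]
opening: 0.0502
gripper_force: 0.0
at [ 0.4759 -0.319   0.0714] [ 1.800e+02  5.000e-02 -7.983e+01] t 35.8 F [-0.1 -0.2 -0.7] open 0.0502
dp [0.01  0.004 0.346] rot [0.    0.001 0.002]
```

```bash
python3 -m creep '[{"grip":0.43,"delta_pos":[0.005,0,0.15],"rotation":[0,0,0]},{"grip":0.43,"delta_pos":[0.005,0,0.28],"rotation":[0,0,0]},{"grip":0.43,"delta_pos":[0.005,0,0.34],"rotation":[0,0,0]},{"grip":0.43,"delta_pos":[0.005,0,0.34],"rotation":[0,0,0]}]'
python3 -m creep '[{"grip":1,"delta_pos":[0,0,0],"rotation":[0,0,0]},{"grip":1,"delta_pos":[0,0,0],"rotation":[0,0,0]},{"grip":1,"delta_pos":[0,0,0],"rotation":[0,0,0]},{"grip":1,"delta_pos":[0,0,0],"rotation":[0,0,0]}]'
python3 -m creep '[{"grip":1,"delta_pos":[0,0,-0.2],"rotation":[0,0,0]},{"grip":1,"delta_pos":[0,0,-0.5],"rotation":[0,0,0]},{"grip":1,"delta_pos":[0,0,-0.9],"rotation":[0,0,0]},{"grip":1,"delta_pos":[0,0,-1],"rotation":[0,0,0]},{"grip":1,"delta_pos":[0,0,-1],"rotation":[0,0,0]}]'
python3 - <<'E'
from h import *
need((.6037,.1793,.2),(180,0,-82.8))
E
```

```text
clock: 36.2
tool_pos: [0.4755, -0.3205, 0.0377]
orientation: [-180.0, 0.0, -79.9]
force: [-0.3, 0.4, 0.5]
opening: 0.0499
gripper_force: 0.0
clock: 36.6
tool_pos: [0.476, -0.321, 0.0387]
orientation: [-179.8, -0.0, -79.9]
force: [-0.6, 1.8, 4.2]
opening: 0.0402
gripper_force: 29.6
clock: 37.1
tool_pos: [0.4763, -0.3212, 0.14]
orientation: [-179.7, -0.1, -80.0]
force: [-0.1, 0.0, -1.6]
opening: 0.0397
gripper_force: 29.6
at [ 0.4763 -0.3212  0.14  ] [-1.797e+02 -9.000e-02 -7.995e+01] t 37.1 F [-0.1  0.  -1.6] open 0.0397
dp [-4.705 -2.131 -0.596] rot [-0.003 -0.001  0.032]
```

```bash
python3 -m creep '[{"grip":1,"delta_pos":[0,0,-0.4],"rotation":[0,0,0]},{"grip":1,"delta_pos":[-0.5,-0.2,-0.6],"rotation":[0,0,0]},{"grip":1,"delta_pos":[-0.9,-0.42,-0.6],"rotation":[0,0,0]},{"grip":1,"delta_pos":[-0.94,-0.42,-0.6],"rotation":[0,0,0]}]'>/dev/null
python3 -m creep '[{"grip":1,"delta_pos":[-0.4,-0.2,0],"rotation":[0,0,0]},{"grip":1,"delta_pos":[-0.8,-0.42,0],"rotation":[0,0,0]},{"grip":1,"delta_pos":[-0.94,-0.42,0],"rotation":[0,0,0]}]'>/dev/null
python3 -m creep '[{"grip":1,"delta_pos":[-0.4,-0.2,0],"rotation":[0,0,0]},{"grip":1,"delta_pos":[-0.8,-0.42,0],"rotation":[0,0,0]},{"grip":1,"delta_pos":[-0.94,-0.42,0],"rotation":[0,0,0]}]'>/dev/null
python3 -m creep '[{"grip":1,"delta_pos":[-0.4,-0.2,0],"rotation":[0,0,0]},{"grip":1,"delta_pos":[-0.8,-0.42,0],"rotation":[0,0,0]},{"grip":1,"delta_pos":[-0.94,-0.42,0],"rotation":[0,0,0]}]'
python3 -m creep '[{"grip":1,"delta_pos":[-0.4,-0.1,0],"rotation":[0,0,0]},{"grip":1,"delta_pos":[-0.8,-0.42,0],"rotation":[0,0,0.032]},{"grip":1,"delta_pos":[-0.94,-0.42,0],"rotation":[0,0,0.032]},{"grip":1,"delta_pos":[-0.94,-0.42,0],"rotation":[0,0,0.032]},{"grip":1,"delta_pos":[-0.94,-0.42,0],"rotation":[0,0,0.032]}]'
python3 - <<'E'
from h import *
need((.6037,.1793,.113),(180,0,-82.8))
E
```

```text
clock: 38.4
tool_pos: [0.5758, 0.0812, 0.1965]
orientation: [-180.0, -0.0, -79.9]
force: [-1.9, -0.4, -1.4]
opening: 0.04
gripper_force: 29.6
clock: 38.9
tool_pos: [0.5991, 0.1778, 0.197]
orientation: [179.9, -0.0, -82.8]
force: [-0.6, -0.4, -1.5]
opening: 0.0398
gripper_force: 29.6
at [0.5991 0.1778 0.197 ] [ 1.7995e+02 -4.0000e-02 -8.2800e+01] t 38.9 F [-0.6 -0.4 -1.5] open 0.0398
dp [-0.01  -0.048  0.84 ] rot [ 0.001 -0.     0.   ]
```

```bash
python3 -m creep '[{"grip":1,"delta_pos":[-0.01,-0.045,0.3],"rotation":[0,0,0]},{"grip":1,"delta_pos":[-0.01,-0.045,0.6],"rotation":[0,0,0]},{"grip":1,"delta_pos":[-0.01,-0.045,0.75],"rotation":[0,0,0]},{"grip":1,"delta_pos":[-0.01,-0.045,0.87],"rotation":[0,0,0]},{"grip":1,"delta_pos":[-0.01,-0.045,0.87],"rotation":[0,0,0]}]'
python3 -m creep '[{"grip":1,"delta_pos":[0,0,0.03],"rotation":[0,0,0]},{"grip":1,"delta_pos":[0,0,0.055],"rotation":[0,0,0]},{"grip":1,"delta_pos":[0,0,0.07],"rotation":[0,0,0]},{"grip":1,"delta_pos":[0,0,0.07],"rotation":[0,0,0]}]'
```

```text
clock: 39.4
tool_pos: [0.6035, 0.1785, 0.1098]
orientation: [179.9, -0.1, -82.9]
force: [0.4, -0.1, -2.0]
opening: 0.0395
gripper_force: 29.6
clock: 39.8
tool_pos: [0.6046, 0.1803, 0.1048]
orientation: [-179.9, 0.0, -82.8]
force: [0.2, 0.1, -1.9]
opening: 0.04
gripper_force: 29.6
```

```bash
python3 -m creep '[{"grip":1,"delta_pos":[0,0.008,0.01],"rotation":[0,0,0]},{"grip":1,"delta_pos":[0,0.008,0.02],"rotation":[0,0,0]},{"grip":1,"delta_pos":[0,0.008,0.025],"rotation":[0,0,0]},{"grip":1,"delta_pos":[0,0.008,0.025],"rotation":[0,0,0]}]'
```

```text
clock: 40.2
tool_pos: [0.6037, 0.1802, 0.1027]
orientation: [-179.9, 0.0, -82.8]
force: [-2.8, 0.1, 4.2]
opening: 0.04
gripper_force: 29.6
```

```bash
python3 -m creep '[{"grip":0.43,"delta_pos":[0,0,0],"rotation":[0,0,0]},{"grip":0.43,"delta_pos":[0,0,0],"rotation":[0,0,0]},{"grip":0.43,"delta_pos":[0,0,0],"rotation":[0,0,0]},{"grip":0.43,"delta_pos":[0,0,0],"rotation":[0,0,0]}]'
python3 -m creep '[{"grip":0.43,"delta_pos":[0,0,-0.3],"rotation":[0,0,0]},{"grip":0.43,"delta_pos":[0,0,-0.8],"rotation":[0,0,0]},{"grip":0.43,"delta_pos":[0,0,-0.95],"rotation":[0,0,0]},{"grip":0.43,"delta_pos":[0,0,-0.95],"rotation":[0,0,0]},{"grip":0.43,"delta_pos":[0,0,-0.95],"rotation":[0,0,0]}]'>/dev/null
python3 - <<'E'
from h import *
for n,roi in(('wrist',(150,120,400,228)),('scene',(310,120,370,210))):
    print(n,whites(snap(n),.098,roi,20))
need((.5502,-.3057,.2),(180,0,-80))
E
```

```text
clock: 40.6
tool_pos: [0.6037, 0.18, 0.1018]
orientation: [-179.9, 0.0, -82.8]
force: [0.0, 0.1, 0.9]
opening: 0.0498
gripper_force: 0.0
wrist [(0.603270201378913, 0.18022832826430815, 1365.54107051529, [259.0, 199.0])]
scene [(0.6066959983189381, 0.17725350398008474, 1665.2845560018905, [318.0, 158.0]), (0.6058994266842332, 0.25156984096256196, 1096.9985506078228, [334.0, 146.0])]
at [0.6029 0.1797 0.1956] [ 1.7998e+02 -3.0000e-02 -8.2840e+01] t 41.2 F [0.6 0.  0.4] open 0.0497
dp [ 4.75   1.128 -0.041] rot [ 0.    -0.    -0.032]
```

```bash
python3 -m creep '[{"grip":0.43,"delta_pos":[0.4,0.1,0],"rotation":[0,0,0]},{"grip":0.43,"delta_pos":[0.9,0.2,0],"rotation":[0,0,0]},{"grip":0.43,"delta_pos":[0.98,0.2,0],"rotation":[0,0,-0.032]},{"grip":0.43,"delta_pos":[0.98,0.2,0],"rotation":[0,0,-0.032]}]'>/dev/null
python3 -m creep '[{"grip":0.43,"delta_pos":[0.5,0.1,0],"rotation":[0,0,0]},{"grip":0.43,"delta_pos":[0.98,0.2,0],"rotation":[0,0,0]},{"grip":0.43,"delta_pos":[0.98,0.2,0],"rotation":[0,0,0]}]'>/dev/null
python3 -m creep '[{"grip":0.43,"delta_pos":[0.5,0.1,0],"rotation":[0,0,0]},{"grip":0.43,"delta_pos":[0.98,0.2,0],"rotation":[0,0,0]},{"grip":0.43,"delta_pos":[0.98,0.2,0],"rotation":[0,0,0]}]'>/dev/null
python3 -m creep '[{"grip":0.43,"delta_pos":[0.5,0.1,0],"rotation":[0,0,0]},{"grip":0.43,"delta_pos":[0.98,0.2,0],"rotation":[0,0,0]},{"grip":0.43,"delta_pos":[0.98,0.2,0],"rotation":[0,0,0]},{"grip":0.43,"delta_pos":[0.98,0.2,0],"rotation":[0,0,0]}]'
cat >> h.py <<'E'
def bright(s,z=.034):
    hsv=cv2.cvtColor(s['color'],cv2.COLOR_RGB2HSV);m=cv2.inRange(hsv,np.array((0,0,225)),np.array((60,45,255)));m[228:]=0
    m=cv2.morphologyEx(m,cv2.MORPH_OPEN,np.ones((5,5)))
    for c in cv2.findContours(m,cv2.RETR_EXTERNAL,cv2.CHAIN_APPROX_NONE)[0]:
        h=cv2.convexHull(c).reshape(-1,2);P=onz(s,h,z)[:,:2].astype(np.float32)*1000;M=cv2.moments(P)
        if M['m00']>200: print((np.array([M['m10'],M['m01']])/M['m00']).round(1),round(M['m00']),h.mean(0))
E
python3 - <<'E'
from h import *
for n,roi in(('top',(90,150,240,210)),('scene',(280,120,370,210))):
    print(n,whites(snap(n),.098,roi,20))
bright(snap('wrist'))
need((.5502,-.3052,.137),(180,0,-80))
E
```

```text
clock: 42.6
tool_pos: [0.588, -0.2201, 0.1955]
orientation: [180.0, 0.0, -80.1]
force: [1.2, 0.8, 0.1]
opening: 0.0497
gripper_force: 0.0
top [(0.5852198829787837, 0.3293934079252882, 1463.1280515966937, [124.0, 175.0]), (0.595874976222669, 0.2547244248103917, 1449.6392372101545, [152.0, 171.0]), (0.6046357291210185, 0.17929101029839864, 1452.7993104993366, [177.0, 168.0])]
scene [(0.608001585659817, 0.17646356078334344, 1814.0826440113597, [319.0, 159.0]), (0.5976861644283306, 0.253072309781746, 1853.1345391580835, [332.0, 145.0]), (0.5870328749122645, 0.3273315641043886, 1739.3896356970072, [343.0, 133.0]), (0.4581219932256816, 0.19047731673433016, 3089.415035945596, [288.0, 134.0])]
[ 550.2 -305.9] 1352 [311.17647059 104.29411765]
at [ 0.5884 -0.2184  0.1963] [-1.7994e+02  2.0000e-02 -7.9900e+01] t 42.8 F [ 1.   0.4 -0.2] open 0.0501
dp [0.788 0.529 0.592] rot [-0.001  0.     0.001]
```

Three stand correctly; the fourth is in its nest.

```bash
python3 -m creep '[{"grip":0.43,"delta_pos":[0.4,0.25,0],"rotation":[0,0,0]},{"grip":0.43,"delta_pos":[0.75,0.5,0.1],"rotation":[0,0,0]},{"grip":0.43,"delta_pos":[0.788,0.529,0.4],"rotation":[0,0,0]},{"grip":0.43,"delta_pos":[0.788,0.529,0.6],"rotation":[0,0,0]},{"grip":0.43,"delta_pos":[0.788,0.529,0.6],"rotation":[0,0,0]}]'
python3 -m creep '[{"grip":0.43,"delta_pos":[0,0,0.3],"rotation":[0,0,0]},{"grip":0.43,"delta_pos":[0,0,0.5],"rotation":[0,0,0]},{"grip":0.43,"delta_pos":[0,0,0.65],"rotation":[0,0,0]},{"grip":0.43,"delta_pos":[0,0,0.65],"rotation":[0,0,0]}]'
python3 - <<'E'
from h import *
need((.5502,-.3055,.0368),(180,0,-80))
E
```

```text
clock: 43.25
tool_pos: [0.5484, -0.305, 0.1337]
orientation: [179.8, 0.2, -79.9]
force: [0.7, -0.4, 0.0]
opening: 0.0501
gripper_force: 0.0
clock: 43.65
tool_pos: [0.55, -0.3051, 0.0707]
orientation: [180.0, 0.1, -79.9]
force: [-0.2, -0.6, 0.6]
opening: 0.0502
gripper_force: 0.0
at [ 0.55   -0.3051  0.0707] [ 1.7997e+02  6.0000e-02 -7.9850e+01] t 43.6 F [-0.2 -0.6  0.6] open 0.0502
dp [ 0.005 -0.002  0.339] rot [0.    0.001 0.002]
```

```bash
python3 -m creep '[{"grip":0.43,"delta_pos":[0,0,0.15],"rotation":[0,0,0]},{"grip":0.43,"delta_pos":[0,0,0.28],"rotation":[0,0,0]},{"grip":0.43,"delta_pos":[0,0,0.34],"rotation":[0,0,0]},{"grip":0.43,"delta_pos":[0,0,0.34],"rotation":[0,0,0]}]'
python3 -m creep '[{"grip":1,"delta_pos":[0,0,0],"rotation":[0,0,0]},{"grip":1,"delta_pos":[0,0,0],"rotation":[0,0,0]},{"grip":1,"delta_pos":[0,0,0],"rotation":[0,0,0]},{"grip":1,"delta_pos":[0,0,0],"rotation":[0,0,0]}]'
python3 -m creep '[{"grip":1,"delta_pos":[0,0,-0.2],"rotation":[0,0,0]},{"grip":1,"delta_pos":[0,0,-0.5],"rotation":[0,0,0]},{"grip":1,"delta_pos":[0,0,-0.9],"rotation":[0,0,0]},{"grip":1,"delta_pos":[0,0,-1],"rotation":[0,0,0]},{"grip":1,"delta_pos":[0,0,-1],"rotation":[0,0,0]}]'
python3 - <<'E'
from h import *
need((.6132,.1039,.2),(180,0,-82.8))
E
```

```text
clock: 44.05
tool_pos: [0.55, -0.3061, 0.0373]
orientation: [-180.0, 0.0, -79.9]
force: [0.0, 0.1, 0.5]
opening: 0.0502
gripper_force: 0.0
clock: 44.45
tool_pos: [0.5506, -0.3066, 0.0384]
orientation: [-179.8, -0.0, -79.9]
force: [1.0, 0.8, 2.7]
opening: 0.0397
gripper_force: 29.9
clock: 44.95
tool_pos: [0.551, -0.3068, 0.1399]
orientation: [-179.7, -0.1, -79.9]
force: [-0.6, -0.3, -1.3]
opening: 0.0399
gripper_force: 29.9
at [ 0.551  -0.3068  0.1399] [-1.7968e+02 -9.0000e-02 -7.9950e+01] t 45.0 F [-0.6 -0.3 -1.3] open 0.0399
dp [-3.934 -1.333 -0.599] rot [-0.004 -0.001  0.032]
```

```bash
python3 -m creep '[{"grip":1,"delta_pos":[0,0,-0.4],"rotation":[0,0,0]},{"grip":1,"delta_pos":[-0.5,-0.2,-0.6],"rotation":[0,0,0]},{"grip":1,"delta_pos":[-0.9,-0.33,-0.6],"rotation":[0,0,0]},{"grip":1,"delta_pos":[-0.98,-0.33,-0.6],"rotation":[0,0,0]}]'>/dev/null
python3 -m creep '[{"grip":1,"delta_pos":[-0.4,-0.2,0],"rotation":[0,0,0]},{"grip":1,"delta_pos":[-0.8,-0.33,0],"rotation":[0,0,0]},{"grip":1,"delta_pos":[-0.98,-0.33,0],"rotation":[0,0,0]}]'>/dev/null
python3 -m creep '[{"grip":1,"delta_pos":[-0.4,-0.2,0],"rotation":[0,0,0]},{"grip":1,"delta_pos":[-0.8,-0.33,0],"rotation":[0,0,0]},{"grip":1,"delta_pos":[-0.98,-0.33,0],"rotation":[0,0,0]}]'
python3 -m creep '[{"grip":1,"delta_pos":[-0.4,-0.1,0],"rotation":[0,0,0]},{"grip":1,"delta_pos":[-0.8,-0.33,0],"rotation":[0,0,0.032]},{"grip":1,"delta_pos":[-0.98,-0.33,0],"rotation":[0,0,0.032]},{"grip":1,"delta_pos":[-0.98,-0.33,0],"rotation":[0,0,0.032]},{"grip":1,"delta_pos":[-0.98,-0.33,0],"rotation":[0,0,0.032]}]'
python3 - <<'E'
from h import *
need((.6132,.1039,.111),(180,0,-82.8))
E
```

```text
clock: 45.95
tool_pos: [0.596, 0.0029, 0.1957]
orientation: [180.0, 0.0, -79.9]
force: [0.2, 0.3, -1.6]
opening: 0.0398
gripper_force: 29.9
clock: 46.45
tool_pos: [0.6105, 0.1022, 0.1964]
orientation: [179.9, -0.0, -82.8]
force: [0.1, -0.8, -1.0]
opening: 0.0395
gripper_force: 29.9
at [0.6105 0.1022 0.1964] [ 1.7994e+02 -3.0000e-02 -8.2770e+01] t 46.5 F [ 0.1 -0.8 -1. ] open 0.0395
dp [-0.013 -0.03   0.854] rot [ 0.001 -0.     0.   ]
```

```bash
python3 -m creep '[{"grip":1,"delta_pos":[-0.01,-0.022,0.3],"rotation":[0,0,0]},{"grip":1,"delta_pos":[-0.01,-0.022,0.6],"rotation":[0,0,0]},{"grip":1,"delta_pos":[-0.01,-0.022,0.75],"rotation":[0,0,0]},{"grip":1,"delta_pos":[-0.01,-0.022,0.87],"rotation":[0,0,0]},{"grip":1,"delta_pos":[-0.01,-0.022,0.87],"rotation":[0,0,0]}]'
python3 -m creep '[{"grip":1,"delta_pos":[0,0,0.03],"rotation":[0,0,0]},{"grip":1,"delta_pos":[0,0,0.06],"rotation":[0,0,0]},{"grip":1,"delta_pos":[0,0,0.085],"rotation":[0,0,0]},{"grip":1,"delta_pos":[0,0,0.085],"rotation":[0,0,0]}]'
```

```text
clock: 46.95
tool_pos: [0.6125, 0.1023, 0.1091]
orientation: [179.9, -0.0, -82.9]
force: [-0.4, -0.5, -0.6]
opening: 0.0398
gripper_force: 29.9
clock: 47.35
tool_pos: [0.6136, 0.1039, 0.1026]
orientation: [-179.9, 0.0, -82.8]
force: [-0.4, -0.0, -1.0]
opening: 0.04
gripper_force: 29.9
```

```bash
python3 -m creep '[{"grip":1,"delta_pos":[0,0.003,0.008],"rotation":[0,0,0]},{"grip":1,"delta_pos":[0,0.003,0.016],"rotation":[0,0,0]},{"grip":1,"delta_pos":[0,0.003,0.016],"rotation":[0,0,0]},{"grip":1,"delta_pos":[0,0.003,0.016],"rotation":[0,0,0]}]'
```

```text
clock: 47.75
tool_pos: [0.6137, 0.1039, 0.1024]
orientation: [-179.8, 0.0, -82.8]
force: [-3.9, -0.5, 7.8]
opening: 0.04
gripper_force: 29.9
```

Seated. Release, back off, check all four.

```bash
python3 -m creep '[{"grip":0.43,"delta_pos":[0,0,0],"rotation":[0,0,0]},{"grip":0.43,"delta_pos":[0,0,0],"rotation":[0,0,0]},{"grip":0.43,"delta_pos":[0,0,0],"rotation":[0,0,0]},{"grip":0.43,"delta_pos":[0,0,0],"rotation":[0,0,0]}]'
python3 -m creep '[{"grip":0.43,"delta_pos":[0,0,-0.3],"rotation":[0,0,0]},{"grip":0.43,"delta_pos":[0,0,-0.8],"rotation":[0,0,0]},{"grip":0.43,"delta_pos":[0,0,-1],"rotation":[0,0,0]},{"grip":1,"delta_pos":[0,0,-1],"rotation":[0,0,0]},{"grip":1,"delta_pos":[0,0,-1],"rotation":[0,0,0]}]'>/dev/null
python3 -m creep '[{"grip":1,"delta_pos":[0.4,0.1,-0.1],"rotation":[0,0,0]},{"grip":1,"delta_pos":[0.8,0.2,-0.4],"rotation":[0,0,0]},{"grip":1,"delta_pos":[1,0.2,-0.6],"rotation":[0,0,-0.032]},{"grip":1,"delta_pos":[1,0.2,-0.6],"rotation":[0,0,-0.032]}]'>/dev/null
python3 -m creep '[{"grip":1,"delta_pos":[0.5,0,0],"rotation":[0,0,0]},{"grip":1,"delta_pos":[1,0,0],"rotation":[0,0,0]},{"grip":1,"delta_pos":[1,0,0],"rotation":[0,0,0]}]'>/dev/null
python3 - <<'E'
from h import *
s=snap('top')
print(*whites(s,.098,(90,150,250,210),20),sep='\n')
need((.5288,-.400,.27),(180,0,-80))
E
```

```text
clock: 48.15
tool_pos: [0.6133, 0.1038, 0.1007]
orientation: [-179.9, 0.0, -82.8]
force: [0.9, 0.6, -0.6]
opening: 0.0499
gripper_force: 0.0
(0.6157689367312714, 0.10146905246611096, 280.1495004831813, [205.0, 164.0])
at [ 0.6225 -0.0987  0.2581] [ 1.7987e+02  3.0000e-02 -8.0190e+01] t 49.4 F [-0.4  0.6 -0.6] open 0.0002
dp [ 2.809  1.437 -0.118] rot [ 0.001  0.    -0.002]
```

```bash
python3 -m creep '[{"grip":1,"delta_pos":[0.5,0.1,0],"rotation":[0,0,0]},{"grip":1,"delta_pos":[0.9,0.36,0],"rotation":[0,0,0]},{"grip":1,"delta_pos":[0.9,0.36,0],"rotation":[0,0,0]}]'>/dev/null
python3 -m creep '[{"grip":1,"delta_pos":[0.5,0.1,0],"rotation":[0,0,0]},{"grip":1,"delta_pos":[0.9,0.36,0],"rotation":[0,0,0]},{"grip":1,"delta_pos":[0.9,0.36,0],"rotation":[0,0,0]}]'>/dev/null
python3 -m creep '[{"grip":1,"delta_pos":[0.5,0.1,0],"rotation":[0,0,0]},{"grip":1,"delta_pos":[0.9,0.36,0],"rotation":[0,0,0]},{"grip":1,"delta_pos":[0.9,0.36,0],"rotation":[0,0,0]}]'>/dev/null
python3 -m creep '[{"grip":1,"delta_pos":[0.5,0.1,0],"rotation":[0,0,0]},{"grip":1,"delta_pos":[0.85,0.36,0],"rotation":[0,0,0]},{"grip":1,"delta_pos":[0.85,0.36,0],"rotation":[0,0,0]},{"grip":1,"delta_pos":[0.85,0.36,0],"rotation":[0,0,0]}]'
python3 - <<'E'
from h import *
need((.5406,-.47,.147),(180,0,-80))
print(*whites(snap('top'),.098,(90,150,250,210),20),sep='\n')
E
```

```text
clock: 50.7
tool_pos: [0.5431, -0.4708, 0.2586]
orientation: [180.0, 0.1, -80.0]
force: [1.0, 0.4, -0.5]
opening: 0.0007
gripper_force: 0.0
at [ 0.5431 -0.4708  0.2586] [ 1.800e+02  1.100e-01 -8.003e+01] t 50.7 F [ 1.   0.4 -0.5] open 0.0007
dp [-0.01   0.023  1.116] rot [ 0.     0.001 -0.   ]
(0.5852162176744468, 0.3297186614945244, 1430.2827629074454, [124.0, 175.0])
(0.595898680140074, 0.2548035370631034, 1441.3427863242105, [152.0, 171.0])
(0.6046929049576469, 0.17930237159005394, 1448.6495690699667, [177.0, 168.0])
(0.6144163889059693, 0.10345471081601137, 1382.4170638304204, [203.0, 165.0])
```

All four stand on the strip. Lower behind the lid and sweep it forward.

```bash
python3 -m creep '[{"grip":1,"delta_pos":[0,0,0.4],"rotation":[0,0,0]},{"grip":1,"delta_pos":[0,0.02,0.8],"rotation":[0,0,0]},{"grip":1,"delta_pos":[0,0.02,1],"rotation":[0,0,0]},{"grip":1,"delta_pos":[0,0.02,1],"rotation":[0,0,0]}]'
python3 -m creep '[{"grip":1,"delta_pos":[-0.2,0,0.1],"rotation":[0,0,0]},{"grip":1,"delta_pos":[-0.4,0,0.1],"rotation":[0,0,0]},{"grip":1,"delta_pos":[-0.55,0,0.1],"rotation":[0,0,0]},{"grip":1,"delta_pos":[-0.7,0,0.1],"rotation":[0,0,0]},{"grip":1,"delta_pos":[-0.85,0,0.1],"rotation":[0,0,0]}]'
python3 -m creep '[{"grip":1,"delta_pos":[-0.2,0,0],"rotation":[0,0,0]},{"grip":1,"delta_pos":[-0.4,0,0],"rotation":[0,0,0]},{"grip":1,"delta_pos":[-0.6,0,0],"rotation":[0,0,0]},{"grip":1,"delta_pos":[-0.8,0,0],"rotation":[0,0,0]},{"grip":1,"delta_pos":[-0.9,0,0],"rotation":[0,0,0]}]'
python3 - <<'E'
from h import *
need((.5050,-.268,.147),(180,0,-80))
E
```

```text
clock: 51.15
tool_pos: [0.5407, -0.4684, 0.1563]
orientation: [179.8, 0.3, -79.9]
force: [0.2, -0.6, 0.1]
opening: 0.0002
gripper_force: 0.0
clock: 51.65
tool_pos: [0.5273, -0.3865, 0.1517]
orientation: [-179.8, -0.0, -79.9]
force: [1.0, -2.1, 2.3]
opening: 0.0003
gripper_force: 0.8
clock: 52.15
tool_pos: [0.5103, -0.2971, 0.1505]
orientation: [-179.9, 0.1, -79.9]
force: [1.0, -0.4, -0.1]
opening: 0.0004
gripper_force: 0.3
at [ 0.5103 -0.2971  0.1505] [-1.7993e+02  6.0000e-02 -7.9900e+01] t 52.1 F [ 1.  -0.4 -0.1] open 0.0004
dp [-0.295  0.001  0.036] rot [-0.001  0.001  0.001]
```

```bash
python3 -m creep '[{"grip":1,"delta_pos":[-0.15,0,0],"rotation":[0,0,0]},{"grip":1,"delta_pos":[-0.3,0,0.05],"rotation":[0,0,0]},{"grip":1,"delta_pos":[-0.45,0,0.15],"rotation":[0,0,0]},{"grip":1,"delta_pos":[-0.5,0,0.3],"rotation":[0,0,0]},{"grip":1,"delta_pos":[-0.5,0,0.4],"rotation":[0,0,0]}]'
python3 -m creep '[{"grip":1,"delta_pos":[0,0,0.1],"rotation":[0,0,0]},{"grip":1,"delta_pos":[0,0,0.2],"rotation":[0,0,0]},{"grip":1,"delta_pos":[0,0,0.27],"rotation":[0,0,0]},{"grip":1,"delta_pos":[0,0,0.27],"rotation":[0,0,0]}]'
python3 - <<'E'
from h import *
need((.5016,-.248,.080),(180,0,-80))
E
```

```text
clock: 52.65
tool_pos: [0.5017, -0.2486, 0.1094]
orientation: [-180.0, 0.1, -79.9]
force: [-0.5, 0.7, -0.5]
opening: 0.0006
gripper_force: 0.2
clock: 53.05
tool_pos: [0.5017, -0.2501, 0.0822]
orientation: [180.0, 0.0, -80.0]
force: [-1.3, -0.4, 0.8]
opening: 0.0004
gripper_force: 0.0
at [ 0.5017 -0.2501  0.0822] [ 1.7998e+02  5.0000e-02 -7.9990e+01] t 53.0 F [-1.3 -0.4  0.8] open 0.0004
dp [-0.02  -0.002  0.022] rot [0.    0.001 0.   ]
```

```bash
python3 -m creep '[{"grip":1,"delta_pos":[-0.1,0,0.01],"rotation":[0,0,0]},{"grip":1,"delta_pos":[-0.1,0,0.025],"rotation":[0,0,0]},{"grip":1,"delta_pos":[-0.1,0,0.03],"rotation":[0,0,0]},{"grip":1,"delta_pos":[-0.1,0,0.03],"rotation":[0,0,0]}]'
python3 -m creep '[{"grip":1,"delta_pos":[0,0,0.015],"rotation":[0,0,0]},{"grip":1,"delta_pos":[0,0,0.025],"rotation":[0,0,0]},{"grip":1,"delta_pos":[0,0,0.025],"rotation":[0,0,0]}]'
```

```text
clock: 53.45
tool_pos: [0.5009, -0.2399, 0.0808]
orientation: [-179.9, -0.0, -79.9]
force: [1.3, -0.9, -0.3]
opening: 0.0004
gripper_force: 0.0
clock: 53.75
tool_pos: [0.5011, -0.2401, 0.08]
orientation: [-179.8, -0.0, -79.9]
force: [-5.1, 5.4, 18.5]
opening: 0.0005
gripper_force: 9.3
```

Firm stop at lid-top height 58 mm: shut. Back away and take the last look.

```bash
python3 -m creep '[{"grip":1,"delta_pos":[0,0,-0.4],"rotation":[0,0,0]},{"grip":1,"delta_pos":[0,0,-0.9],"rotation":[0,0,0]},{"grip":1,"delta_pos":[0,0,-1],"rotation":[0,0,0]},{"grip":1,"delta_pos":[0,0,-1],"rotation":[0,0,0]}]'
python3 -m creep '[{"grip":1,"delta_pos":[0.2,0,-0.4],"rotation":[0,0,0]},{"grip":1,"delta_pos":[0.5,0,-0.8],"rotation":[0,0,0]},{"grip":1,"delta_pos":[1,0,-0.9],"rotation":[0,0,0]},{"grip":1,"delta_pos":[1,0,-0.9],"rotation":[0,0,0]}]'>/dev/null
python3 -m creep '[{"grip":1,"delta_pos":[0.5,0.2,0],"rotation":[0,0,0]},{"grip":1,"delta_pos":[1,0.5,0],"rotation":[0,0,0]},{"grip":1,"delta_pos":[1,0.5,0],"rotation":[0,0,0]},{"grip":1,"delta_pos":[1,0.5,0],"rotation":[0,0,0]}]'
python3 - <<'E'
from h import *
t=snap('top');s=snap('scene')
cv2.imwrite('pics/f.png',cv2.cvtColor(np.vstack([cv2.resize(t['color'][120:260,80:400],(640,280)),cv2.resize(s['color'][100:270,120:380],(459,300)).copy().repeat(1,0) if 0 else cv2.copyMakeBorder(cv2.resize(s['color'][100:270,120:380],(459,300)),0,0,0,181,cv2.BORDER_CONSTANT)]),cv2.COLOR_RGB2BGR))
print(*whites(t,.098,(90,150,250,210),20),sep='\n')
t0=t['color']
try:
    print('panel',rect(t,blob(t0,(14,60,150),(30,125,255),(310,160,380,245)),.058))
    print('handle',rect(t,blob(t0,(14,60,200),(30,125,255),(195,205,265,250)),.042)); print('blade',rect(t,blob(t0,(0,0,90),(40,60,255),(240,210,275,245)),.0285))
except Exception as e: print(e)
E
```

```text
clock: 54.15
tool_pos: [0.5021, -0.2404, 0.1809]
orientation: [-179.6, -0.1, -79.9]
force: [-0.3, 0.0, -1.5]
opening: 0.0003
gripper_force: 0.0
clock: 54.95
tool_pos: [0.4845, -0.4473, 0.2656]
orientation: [180.0, 0.1, -80.1]
force: [-0.0, -0.2, -0.6]
opening: 0.0003
gripper_force: 0.0
(0.585101733297344, 0.32980675965641576, 1409.6778860790655, [124.0, 175.0])
(0.5960241774809191, 0.2550803674991346, 1412.3476491309702, [151.0, 170.0])
(0.6050336579796238, 0.17940679229967865, 1411.1335026267916, [177.0, 168.0])
(0.6144163889059693, 0.10345471081601137, 1382.4170638304204, [203.0, 165.0])
panel ((547.190673828125, -252.0401153564453), (29.259464263916016, 51.7481803894043), 87.35379791259766)
handle ((424.3752746582031, 55.04013442993164), (21.28969383239746, 78.52511596679688), 12.785497665405273)
blade ((443.1124267578125, -31.07712173461914), (15.741800308227539, 74.02609252929688), 13.554533004760742)
```

View pics/f.png

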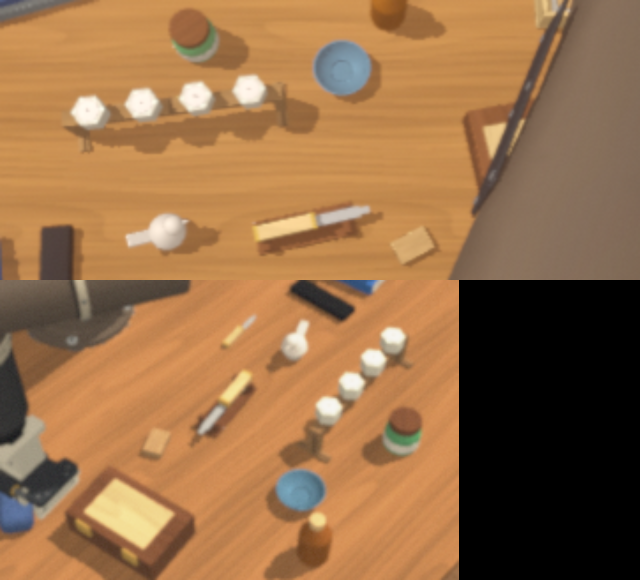

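The last view shows four holders evenly spaced on the ledge ((90,112)–(249,90)), the opener on its rest (313,222), the box shut (130,515) and the bystanders where they were. Handing in.

```bash
python3 -c "
from plant import ctrl
print(ctrl.close_job())"
```

```text
the job is handed in; nothing more can be done
None
```

I handed the job in at about 55 s: all four candle holders stand spaced along the ledge, the box is shut, the opener is back on its rest, blade pointing as before, and nothing else I could see on the table had moved; no verdict came back.

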